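# Strip down a bench filter

### The job

Strip down the filter on the bench for cleaning: turn its cap anticlockwise out of the two hooks and lift it off, then lift out the inner strainer, then the outer strainer. As each one comes off, stand it upright on the floor of its own bay of the parts tray, set down gently and not dropped, in the order of removal: the cap in the end bay nearest the filter housing, the inner strainer in the middle bay, the outer strainer in the far end bay. Take only one part at a time, and leave the loose roll of tape, the bearing, the relay and the small flat carton where they are.

Things in the scene. Friction and masses are not known exactly. Their poses are not given: they have to be found in the camera images.
- housing: Aluminium filter housing, fixed to the bench: round foot d 100, bowl d 74 outside, bore 66, rim 55 above the bench, inner floor 8 above it; stub ports along its own +x and -x (51 from the axis, height 26). Origin: centre of the underside, z up. The outer strainer stands inside on the floor, the inner strainer stands in that, the cap covers both. Sizes in mm.
- hook (a point): Top middle of one of the housing's two hooks, on its own +y side, 74 above the bench; the other is opposite, on -y. Each is 18 wide, 44 to 55 from the axis, with an overhang from 68 to 74 above the bench that covers an ear of the cap. Seen from above, the clockwise end of each hook is closed by a stop, the anticlockwise end is open. Sizes in mm.
- cap: Grey bell-shaped cap, 90 high, body d 72, skirt d 83, flat top at z = 61. Origin: centre of the skirt's underside (51 above the bench when fitted), z up. Its skirt overlaps the rim by 4, with 2 of play. Two ears (14 wide, to 47 from the axis, z = 8 to 14) on its own +y and -y sit under the hooks with 3 of play in height. Must rise 60 to clear the strainers. About 0.18 kg. Sizes in mm.
- cap_bar_top (a point): Top middle of the black grip bar on the cap: bar 46 long along the cap's own x, 12 thick along its own y, 29 high (cap z = 61 to 90). The fitted cap has the housing's yaw or up to 0.1 rad more; it turns easily, anticlockwise from above (growing yaw). Its ears are clear of the hooks from 0.45 to 2.6 rad past the housing's yaw: 0.8 rad is a good turn. Sizes in mm.
- inner_strainer: Steel strainer with large holes, hidden by the cap at first: ring-shaped cup, outer d 49, rim at z = 40, with a centre tube d 22, closed at its top at z = 92: take it by the tube. Origin: centre of the underside, z up, 12 above the bench when fitted. The outer strainer's stem stands inside the tube with 2.5 of play; it must rise 85 to clear it. About 0.11 kg. Sizes in mm.
- outer_strainer: Steel strainer with small holes, hidden at first: round cup, outer d 60, wall 2.5, rim at z = 46, with a solid centre stem d 12, top at z = 82: take it by the stem, free once the inner strainer is out. Origin: centre of the underside, z up, 8 above the bench when fitted, 3 of play to the bore. It must rise 55 to clear the housing. About 0.14 kg. Sizes in mm.
- tray: Shallow sheet-steel parts tray, 312 long along its own y, 106 wide along its own x, fixed to the bench, with three equal bays (each 100 square) in a row along its own y. Bay floors are 6 above the bench, walls reach 12. Origin: centre of the underside. Sizes in mm.
- bay_a (a point): Centre of the floor of the end bay on the tray's own +y side: always the end bay nearest the filter housing.
- bay_b (a point): Centre of the floor of the middle bay.
- bay_c (a point): Centre of the floor of the end bay on the tray's own -y side, farthest from the filter housing.
- ins_tape: Loose bystander: roll of black tape, diameter 55, 19 high, lying flat. Origin: centre of the underside. Sizes in mm.
- bearing: Loose bystander: ball bearing, diameter 52, 15 high, lying flat. Origin: centre of the underside. Sizes in mm.
- relay: Loose bystander: black cube relay 26x26x34, standing on its pins. Origin: centre of the underside. Sizes in mm.
- plug_box: Loose bystander: small red carton 52x100x28, lying. Origin: centre of the underside. Sizes in mm.

How it is judged:
On the way, in this order (a step that is already met when the one before it is completed fails the run):
1. the cap stands let go on the floor of the end bay nearest the housing, both strainers still in the housing (x of cap in the frame of bay_a between -0.03 and 0.03 m and y of cap in the frame of bay_a between -0.03 and 0.03 m and z of cap in the frame of bay_a below 0.004 m and angle between cap's own z axis and vertical below 0.06 rad and contact force between cap and the fingers below 0.1 N and linear speed of cap below 0.03 m/s and horizontal distance between each of inner_strainer, outer_strainer and housing below 0.012 m and height (world z) of inner_strainer below 0.02 m and height (world z) of outer_strainer below 0.016 m), for 0.2 s.
2. the inner strainer stands let go on the floor of the middle bay, the cap still in its bay, the outer strainer still in the housing (x of cap in the frame of bay_a between -0.03 and 0.03 m and y of cap in the frame of bay_a between -0.03 and 0.03 m and z of cap in the frame of bay_a below 0.004 m and angle between each of cap, inner_strainer's own z axis and vertical below 0.06 rad and x of inner_strainer in the frame of bay_b between -0.03 and 0.03 m and y of inner_strainer in the frame of bay_b between -0.03 and 0.03 m and z of inner_strainer in the frame of bay_b below 0.004 m and contact force between inner_strainer and the fingers below 0.1 N and linear speed of inner_strainer below 0.03 m/s and horizontal distance between outer_strainer and housing below 0.012 m and height (world z) of outer_strainer below 0.016 m), for 0.2 s.
At the end, for the whole second after the job is handed in: Cap in the end bay nearest the housing, inner strainer in the middle bay, outer strainer in the far end bay; each stands on the bay floor (within 4 mm in height, within 0.06 rad of upright), within 30 mm of the bay's centre along and across the tray, released and at rest (x of cap in the frame of bay_a between -0.03 and 0.03 m and y of cap in the frame of bay_a between -0.03 and 0.03 m and z of cap in the frame of bay_a below 0.004 m and angle between each of cap, inner_strainer, outer_strainer's own z axis and vertical below 0.06 rad and linear speed of each of cap, inner_strainer, outer_strainer below 0.02 m/s and x of inner_strainer in the frame of bay_b between -0.03 and 0.03 m and y of inner_strainer in the frame of bay_b between -0.03 and 0.03 m and z of inner_strainer in the frame of bay_b below 0.004 m and x of outer_strainer in the frame of bay_c between -0.03 and 0.03 m and y of outer_strainer in the frame of bay_c between -0.03 and 0.03 m and z of outer_strainer in the frame of bay_c below 0.004 m); the robot touches nothing.
It fails at once if the cap is dropped or slammed down (faster than 0.5 m/s within 15 mm above its bay floor) (linear speed of cap above 0.5 m/s and z of cap in the frame of bay_a below 0.015 m and horizontal distance between cap and bay_a below 0.055 m).
It fails at once if the inner strainer is dropped or slammed down (faster than 0.5 m/s within 15 mm above its bay floor) (linear speed of inner_strainer above 0.5 m/s and z of inner_strainer in the frame of bay_b below 0.015 m and horizontal distance between inner_strainer and bay_b below 0.055 m).
It fails at once if the outer strainer is dropped or slammed down (faster than 0.5 m/s within 15 mm above its bay floor) (linear speed of outer_strainer above 0.5 m/s and z of outer_strainer in the frame of bay_c below 0.015 m and horizontal distance between outer_strainer and bay_c below 0.055 m).
It fails at once if a strainer is lifted while the cap is not yet in its bay, or the outer strainer while the inner one is not yet in its bay (((height (world z) of inner_strainer above 0.032 m or height (world z) of outer_strainer above 0.028 m) and horizontal distance between cap and bay_a above 0.055 m) or (height (world z) of outer_strainer above 0.028 m and horizontal distance between inner_strainer and bay_b above 0.055 m)).
It fails at once if a loose bystander (tape, bearing, relay or carton) is moved by more than 25 mm (distance of any of ins_tape, bearing, relay, plug_box from where it was at the start of the episode above 0.025 m).
It also fails if it takes over 72 s, if anything falls off the work surface, if the arm or the gripper's body presses on something with over 40 N, if the wrist force passes 120 N, or if a joint passes its speed limit or range.

### The arm

A 6-joint arm with a two-finger parallel gripper is mounted at the origin on a cart in front of the work surface, level with it; the furniture and walls round the work are solid. World frame = base frame: x ahead of the robot, y to its left, z up, the work surface at z = 0. Lengths are in m, angles in rad, forces in N, time in s.
With the tool pointing down it reaches from about 0.375 to 0.9 m from the base axis. Payload 3.1 kg.
Tool frame: the origin (TCP) lies at the very end of the fingers, on their centre line; the grasp point (between the pads) lies 19 mm behind it; z points along the fingers, y is the direction in which the jaws open and shut (so a half turn about z gives the same grasp; the last joint's range is limited). The gripper opens to 87 mm and grips with 3 to 60 N. Pads are 19 mm wide; open, the fingers measure 117 mm over their backs; the gripper's body (75 mm by 190 mm) begins 51 mm behind the grasp point.
Start: joints at [1.133, 0.527, 1.433, -0, 1.181, -0.178], TCP at [0.161, 0.604, 0.223] pointing down, gripper open.
Joint ranges: [-3.08, 3.08], [-0.75, 2.2], [0.22, 2.44], [-1.43, 4.57], [0, 2.65], [-2.85, 2.85]. Speed limits (rad/s): [2.79, 2.79, 3.14, 3.14, 3.14, 3.14].

### API

Orientations are given as a unit quaternion [x, y, z, w].
In Python, from rig import robot gives the robot as it stands. The module is installed in compiled form; this text tells all that it offers.
- The arm moves only by the tool send_rows, never from a script. Its argument "deltas" is a list of rows, each an object of numbers: "tx", "ty", "tz": the shift along the tool's x, y, z in cm; "rx", "ry", "rz": the turn, a rotation vector about the tool's x, y, z in rad. A call has 1 to 5 rows; each row is the pose to reach, as a shift and turn from the pose commanded when the call began, along the tool's axes at that moment; what a row does not reach only later rows make up. A row lasts 1/12 s, in which the tool goes at most 41.7 mm and 7.16 degrees, less where a joint would pass 70% of its speed; a pose out of reach is approached as far as the arm can. A call with a gripper value outside its range is refused whole. "claw" is the finger opening in cm, from 0 to 8.7, set as the call begins (left out, the last holds). The fingers move at their own pace and stop on an object; "squeeze" is the grip in N (left out, the last holds). Time passes only in rows, so rows that repeat a pose let the fingers close. It gives the time, the measured TCP pose, the force and the opening at its end, in the units of the state.
- robot.get_obs(): the state, without advancing time (a new reading comes with each control period).
- robot.camera(name): name is "side" or "top" or "wrist"; returns a dict with "color" (400x640x3 uint8, red, green, blue), "z_map" (400x640 float32, m along the optical axis (not along the pixel's ray), 0 where there is no reading), "intrinsics" (3x3 intrinsics, pixels), "R" (3x3) and "t" (3): a world point X has camera coordinates R X + t; the wrist camera has in their place "tool_from_camera" (4x4, takes a point from camera to tool coordinates, whose origin is the TCP and whose axes are the flange's). Camera axes: x right, y down, z forward; pixel columns grow to the right and rows downward; lengths in m; the calibration is good to about 2 mm. A picture is of the moment at which its call begins: read the wrist's pose just before it.
- robot.hand_in(): hands the job in, once; it reports no verdict.
Trained networks look in the newest picture that a camera, given by its name, has taken for a name from the list of things; names that differ only in an ending like _2 or _b are one class to them, and where a whole thing is asked for, a point or a joint stands for the part that bears it (a point fixed in the world has none). Each returns a list of dicts, best first, with "p" (0 to 1); they miss things now and then, are a little off and sometimes report something else, mostly with a low value. They report only what shows in the picture. A call takes as long as a camera call.
- robot.outline_of(label, camera): "pixels" (400x640 bool, what is visible of it) and "xy" ([column, row] in pixels, amid what is visible of it).
- robot.tip_of(label, camera): "xy" ([column, row] in pixels: a listed point, or the origin of a listed thing).
The state is a dict: "time": time; "q": joint angles; "joint_velocities": joint speeds; "joint_torque": joint torques, N m; "position": TCP position; "tool_rot": TCP orientation; "ft_force": force on the tool from outside, world axes, zero at the start; "moment": the same for the moment, N m; "grip_width": finger opening in m.
Only numpy, scipy, OpenCV 4.12 (cv2) and the standard library are available. Lean on these libraries where they do the work, as an engineer would, in place of code of your own. Each camera call takes 0.05 s, during which the arm holds its last target.

## Working session

There is one attempt and no reset: what is moved stays moved. The work goes in short steps, Python scripts to look and compute and a tool call to move; the robot and the scene stay as the last step left them, time stands still between calls to the robot, and variables do not carry over. Pictures are saved under pics/ and viewed, and the job is handed in when it is done.

Besides the shell and the picture viewer there is one more tool, called after "Emit:" as name(argument=value, ...) on one line, values as JSON. send_rows: Moves the arm, as the interface text tells. Its arguments: {"type":"object","properties":{"deltas":{"type":"array","items":{"type":"object","properties":{"tx":{"type":"number"},"ty":{"type":"number"},"tz":{"type":"number"},"rx":{"type":"number"},"ry":{"type":"number"},"rz":{"type":"number"}}}},"claw":{"type":"number"},"squeeze":{"type":"number"}},"required":["deltas"]}

```bash
mkdir -p pics; ls; cat > h.py <<'E'
import numpy as np, cv2, json
from rig import robot
def snap(name,fn=None):
    c=robot.camera(name)
    if fn: cv2.imwrite('pics/'+fn,c['color'][:,:,::-1])
    return c
def unproj(c,u,v,z):
    K=c['intrinsics']; return np.array([(u-K[0,2])/K[0,0]*z,(v-K[1,2])/K[1,1]*z,z])
def world(c,u,v,z): return c['R'].T@(unproj(c,u,v,z)-c['t'])
def ray_at_z(c,u,v,h):
    o=-c['R'].T@c['t']; d=c['R'].T@unproj(c,u,v,1.0)
    return o+d*(h-o[2])/d[2]
E
python3 - <<'E'
from h import *
o=robot.get_obs(); print({k:np.round(v,4) for k,v in o.items()})
for n in ('top','side'):
    c=snap(n,n+'0.png'); print(n,(-c['R'].T@c['t']).round(3),c['intrinsics'].round(1).tolist())
    for l,h in (('housing',0),('hook',.074),('cap',.051),('cap_bar_top',.141),('tray',0),('bay_a',.006),('bay_b',.006),('bay_c',.006),('ins_tape',0),('bearing',0),('relay',0),('plug_box',0)):
        for d in robot.tip_of(l,n)[:3]:
            print(l,round(d['p'],2),np.round(d['xy'],1),ray_at_z(c,*d['xy'],h).round(4))
E
```

```text
pics
{'time': np.float64(0.0), 'q': array([ 1.1325,  0.5285,  1.4339, -0.    ,  1.1813, -0.1785]), 'joint_velocities': array([-0.0007, -0.0007, -0.0013,  0.0001,  0.0003, -0.0009]), 'joint_torque': array([-5.00000e-04, -4.40041e+01, -1.76593e+01,  6.32000e-02,
        5.83000e-02, -2.00000e-04]), 'position': array([0.1602, 0.6034, 0.2216]), 'tool_rot': array([ 1.295e-01,  9.916e-01, -1.000e-03, -3.000e-04]), 'ft_force': array([-0.2609,  0.1967, -0.925 ]), 'moment': array([-0.0397,  0.0115,  0.028 ]), 'grip_width': np.float64(0.087)}
top [0.302 0.067 1.508] [[468.3, 0.0, 320.3], [0.0, 468.3, 202.5], [0.0, 0.0, 1.0]]
housing 0.73 [281.2 205.3] [0.5928 0.2157 0.    ]
hook 0.64 [264.4 201.6] [0.5878 0.2616 0.074 ]
hook 0.45 [421.  200.2] [ 0.6153 -0.2271  0.074 ]
hook 0.35 [223.4 255.8] [0.4132 0.3748 0.074 ]
cap 0.9 [279.2 202.6] [0.5914 0.2176 0.051 ]
cap_bar_top 0.68 [280.8 196.9] [0.5911 0.2046 0.141 ]
tray 0.8 [359.9 190. ] [ 0.6565 -0.0407  0.    ]
bay_a 0.91 [354.9 191.9] [ 0.6479 -0.0241  0.006 ]
bay_a 0.86 [385.4 192.9] [ 0.6492 -0.1242  0.006 ]
bay_a 0.74 [325.2 192.5] [0.6413 
[... 763 characters left out ...]
 0.63 [309.  186.8] [ 0.6252 -0.2429  0.    ]
hook 0.67 [309.8 242.6] [0.5849 0.2366 0.074 ]
cap 0.75 [309.6 244.9] [0.5882 0.2064 0.051 ]
cap_bar_top 0.68 [308.6 208. ] [0.5882 0.2026 0.141 ]
tray 0.64 [291.7 215.9] [ 0.6573 -0.0407  0.    ]
bay_a 0.69 [292.2 198.5] [ 0.6664 -0.1421  0.006 ]
bay_a 0.59 [295.4 211.7] [ 0.6483 -0.0548  0.006 ]
bay_b 0.69 [292.2 198.5] [ 0.6664 -0.1421  0.006 ]
bay_b 0.59 [295.4 211.7] [ 0.6483 -0.0548  0.006 ]
bay_c 0.69 [292.2 198.5] [ 0.6664 -0.1421  0.006 ]
bay_c 0.59 [295.4 211.7] [ 0.6483 -0.0548  0.006 ]
ins_tape 0.62 [306.5 189.8] [ 0.6311 -0.2196  0.    ]
bearing 0.56 [309.2 265. ] [0.5904 0.2092 0.    ]
relay 0.52 [395.  316.6] [0.4101 0.3918 0.    ]
```

```bash
python3 - <<'E'
import cv2
a=cv2.imread('pics/top0.png')[120:300,200:460]; cv2.imwrite('pics/t0c.png',cv2.resize(a,None,fx=3,fy=3,interpolation=2))
E
```

```text
(no output)
```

View pics/t0c.png

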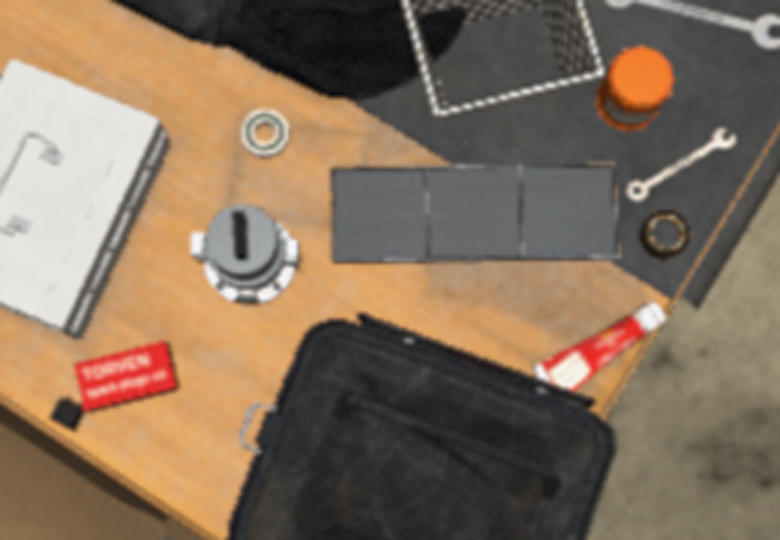

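View pics/side0.png

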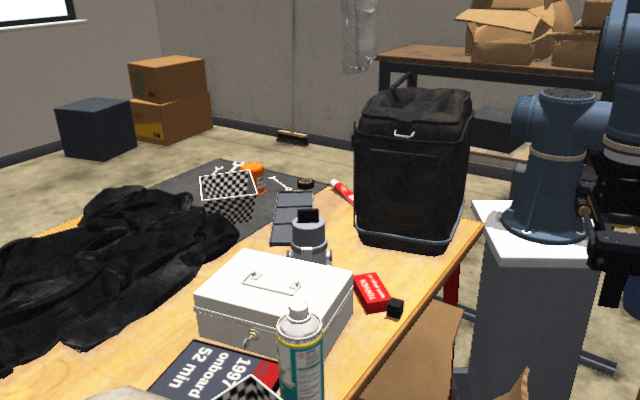

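The top crop (3x, offset 200,120) shows the cap with its bar at (241,234), tray at (475,212), bearing at (265,132), carton at (127,376), relay at (67,412), and a tall bag just in front of the tray. I'll measure heights next.

```bash
python3 - <<'E'
from h import *
c=snap('top'); z=c['z_map']; K=c['intrinsics']
v,u=np.mgrid[0:400,0:640]
P=np.stack([(u-K[0,2])/K[0,0]*z,(v-K[1,2])/K[1,1]*z,z],-1)
W=(P-c['t'])@c['R']; W[z==0]=np.nan
np.save('W0.npy',W)
# coarse height map
xs=np.arange(0.1,0.95,0.04); ys=np.arange(0.5,-0.36,-0.04)
print('y:',ys.round(2).tolist())
for x in xs[::-1]:
    r=[]
    for y in ys:
        m=(abs(W[...,0]-x)<.02)&(abs(W[...,1]-y)<.02)
        r.append('%4d'%(1000*np.nanmax(W[...,2][m])) if m.any() else '  --')
    print('%.2f'%x,' '.join(r))
# cap bar: points z>0.125
def fit(m):
    q=W[m][:,:2]; print(len(q)); (cx,cy),(w,h),a=cv2.minAreaRect((q*1000).astype(np.float32)); return cx,cy,w,h,a
reg=(abs(W[...,0]-.59)<.07)&(abs(W[...,1]-.21)<.07)
m=reg&(W[...,2]>.13); print('bar',fit(m),W[m].mean(0))
q=W[m][:,:2]; q=q-q.mean(0); U,S,V=np.linalg.svd(q); print('yaw',np.arctan2(V[0,1],V[0,0]))
m=reg&(abs(W[...,2]-.112)<.006); print('captop',fit(m),W[m].mean(0))
m=reg&(abs(W[...,2]-.074)<.005); print('hookish',len(W[m]),W[m].round(3)[:40])
E
```

```text
y: [0.5, 0.46, 0.42, 0.38, 0.34, 0.3, 0.26, 0.22, 0.18, 0.14, 0.1, 0.06, 0.02, -0.02, -0.06, -0.1, -0.14, -0.18, -0.22, -0.26, -0.3, -0.34]
0.94   29   28   31   50   54   57   53   46   60   53   81   88   79   80   76   90   11   20   16   14   17   17
0.90    8   22   29   42   45   44   55   65   72   63   63   64   92   93   93   96   94   18   25   30   37   42
0.86    8   13    8   35   44   42   66   70   74   73   60   96   94   60   14   54   93   12   12   11   38   46
0.82    9    8    7   10    7   35   68   71   62   62   62   96   96   11   11   11   96   94   94   10   13   12
0.78   23  106  101    8    9   14    8   47   63   57   45   34   97   52   98   97   96   96   96   13   11   16
0.74  101  108  112  109  107    7    9   22   22    9   12   14   99  100   95   14   13   88   90   16   13   13
0.70  104  111  113  107  108  106    8   20   19   18   19   16   16   20   18   17   20   17   12   15   11    9
0.66  106  115  115  109  109  103    8   30   12   17   20   19   22   14   13   16   16   20   27   25   14    7
0.62  107  116  110  109  107   12  113 
[... 2028 characters left out ...]
0.076]
 [0.599 0.26  0.075]
 [0.599 0.257 0.079]
 [0.595 0.263 0.078]
 [0.597 0.261 0.072]
 [0.596 0.257 0.076]
 [0.596 0.254 0.076]
 [0.601 0.173 0.07 ]
 [0.593 0.263 0.075]
 [0.593 0.26  0.074]
 [0.594 0.258 0.07 ]
 [0.594 0.254 0.073]
 [0.597 0.163 0.075]
 [0.598 0.16  0.073]
 [0.598 0.157 0.074]
 [0.59  0.263 0.074]
 [0.589 0.26  0.076]
 [0.59  0.257 0.071]
 [0.59  0.254 0.075]
 [0.595 0.169 0.071]
 [0.593 0.163 0.078]
 [0.595 0.157 0.073]
 [0.586 0.263 0.074]
 [0.586 0.26  0.075]
 [0.587 0.254 0.072]
 [0.591 0.172 0.072]
 [0.591 0.159 0.077]
 [0.592 0.157 0.073]
 [0.583 0.262 0.076]
 [0.583 0.259 0.076]
 [0.584 0.257 0.072]
 [0.584 0.253 0.074]
 [0.588 0.163 0.073]
 [0.588 0.16  0.073]]
```

```bash
cat >> h.py <<'E'
def tray_fit(c,n):
    d=robot.outline_of('tray',n)[0]; m=d['pixels']; v,u=np.nonzero(m)
    cnt,_=cv2.findContours(m.astype(np.uint8),0,2); k=max(cnt,key=cv2.contourArea)[:,0,:]
    q=np.array([ray_at_z(c,a,b,.010)[:2] for a,b in k])
    r=cv2.minAreaRect((q*1000).astype(np.float32)); return d['p'],r
def deltas(tgt,yaw_y,o=None):
    """shift cm in tool axes & rz to reach tgt with tool vertical and tool-y yaw=yaw_y"""
    from scipy.spatial.transform import Rotation as Ro
    o=o or robot.get_obs(); R=Ro.from_quat(o['tool_rot']).as_matrix()
    t=R.T@(np.array(tgt)-o['position'])*100
    y=np.array([np.cos(yaw_y),np.sin(yaw_y),0]); z=np.array([0,0,-1.]); Rt=np.stack([np.cross(y,z),y,z],1)
    rv=Ro.from_matrix(R.T@Rt).as_rotvec()
    print('t',o['time'].round(2),'pos',o['position'].round(4),'q',o['q'].round(2),'F',o['ft_force'].round(1),'w',round(float(o['grip_width']),4)); print('tool shift cm',t.round(2),'rot',rv.round(3),'yaw_y',np.arctan2(R[1,1],R[0,1]).round(3))
E
python3 - <<'E'
from h import *
for n in('top','side'):
    c=snap(n); print(n,tray_fit(c,n))
    for d in robot.outline_of('housing',n)[:1]: print(d['p'],d['xy'])
deltas([.590,.208,.24],1.63)
E
```

```text
top (0.77, ((654.2241821289062, -34.44755554199219), (107.75322723388672, 310.2214660644531), 2.695582628250122))
0.51 [285.4, 215.7]Traceback (most recent call last):
  File "<stdin>", line 3, in <module>
  File "h.py", line 14, in tray_fit
    d=robot.outline_of('tray',n)[0]; m=d['pixels']; v,u=np.nonzero(m)
      ~~~~~~~~~~~~~~~~~~~~~~~~~~^^^
IndexError: list index out of range
```

```bash
python3 - <<'E'
from h import *
deltas([.590,.208,.24],1.63)
E
```

```text
Traceback (most recent call last):
  File "h.py", line 25, in deltas
    print('t',o['time'].round(2),'pos',o['position'].round(4),'q',o['q'].round(2),'F',o['ft_force'].round(1),'w',round(float(o['grip_width']),4)); print('tool shift cm',t.round(2),'rot',rv.round(3),'yaw_y',np.arctan2(R[1,1],R[0,1]).round(3))
              ^^^^^^^^^^^^^^^
AttributeError: 'float' object has no attribute 'round'
```

```bash
sed -i "s/o\['time'\].round(2)/round(float(o['time']),2)/" h.py; python3 - <<'E'
from h import *
deltas([.590,.208,.24],1.63)
E
```

```text
t 1.6 pos [0.1605 0.604  0.2225] q [ 1.13  0.53  1.43 -0.    1.18 -0.18] F [-0.7 -1.   0.5] w 0.0871
tool shift cm [-51.68 -27.24  -1.75] rot [-0.    -0.    -0.319] yaw_y 1.311
```

Emit:
send_rows(deltas=[{"tx": -3.6, "ty": -1.9, "tz": -1.75, "rz": -0.1}, {"tx": -7.2, "ty": -3.8, "tz": -1.75, "rz": -0.2}, {"tx": -10.8, "ty": -5.7, "tz": -1.75, "rz": -0.319}, {"tx": -14.4, "ty": -7.6, "tz": -1.75, "rz": -0.319}, {"tx": -18, "ty": -9.5, "tz": -1.75, "rz": -0.319}], claw=6)

```text
schema error: expected keys tx, ty, tz, rx, ry, rz
```

```bash
python3 - <<'E'
from h import *
deltas([.590,.208,.24],1.63)
E
```

```text
t 1.6 pos [0.1605 0.604  0.2225] q [ 1.13  0.53  1.43 -0.    1.18 -0.18] F [-0.7 -1.   0.5] w 0.0871
tool shift cm [-51.68 -27.24  -1.75] rot [-0.    -0.    -0.319] yaw_y 1.311
```

Emit:
send_rows(deltas=[{"tx": -3.6, "ty": -1.9, "tz": -1.75, "rx": 0, "ry": 0, "rz": -0.1}, {"tx": -7.2, "ty": -3.8, "tz": -1.75, "rx": 0, "ry": 0, "rz": -0.2}, {"tx": -10.8, "ty": -5.7, "tz": -1.75, "rx": 0, "ry": 0, "rz": -0.319}, {"tx": -14.4, "ty": -7.6, "tz": -1.75, "rx": 0, "ry": 0, "rz": -0.319}, {"tx": -18, "ty": -9.5, "tz": -1.75, "rx": 0, "ry": 0, "rz": -0.319}], claw=6)

```text
time: 2.02
position: [0.3109, 0.4649, 0.2403]
tool_rot: [-0.03, 1.0, 0.0, 0.0]
ft_force: [0.6, 0.5, 0.8]
grip_width: 0.0637
```

```bash
python3 - <<'E'
from h import *
deltas([.590,.208,.24],1.63)
E
```

```text
t 2.02 pos [0.3109 0.4649 0.2403] q [ 0.78  0.42  1.58 -0.    1.14 -0.85] F [0.6 0.5 0.8] w 0.0637
tool shift cm [-26.31 -27.34   0.04] rot [0.    0.001 0.001] yaw_y 1.631
```

Emit:
send_rows(deltas=[{"tx": -2.6, "ty": -2.7, "tz": 0, "rx": 0, "ry": 0, "rz": 0}, {"tx": -5.4, "ty": -5.6, "tz": 0, "rx": 0, "ry": 0, "rz": 0}, {"tx": -8.2, "ty": -8.5, "tz": 0, "rx": 0, "ry": 0, "rz": 0}, {"tx": -11, "ty": -11.4, "tz": 0, "rx": 0, "ry": 0, "rz": 0}, {"tx": -13.8, "ty": -14.3, "tz": 0, "rx": 0, "ry": 0, "rz": 0}])

```text
time: 2.43
position: [0.4574, 0.33, 0.2403]
tool_rot: [-0.03, 1.0, 0.0, 0.0]
ft_force: [0.2, 0.1, 0.1]
grip_width: 0.0602
```

Emit:
send_rows(deltas=[{"tx": -2.6, "ty": -2.7, "tz": 0, "rx": 0, "ry": 0, "rz": 0}, {"tx": -5.4, "ty": -5.6, "tz": 0, "rx": 0, "ry": 0, "rz": 0}, {"tx": -8.2, "ty": -8.5, "tz": 0, "rx": 0, "ry": 0, "rz": 0}, {"tx": -11, "ty": -11.4, "tz": 0, "rx": 0, "ry": 0, "rz": 0}, {"tx": -12.5, "ty": -13, "tz": 0, "rx": 0, "ry": 0, "rz": 0}])

```text
time: 2.85
position: [0.5923, 0.2056, 0.2402]
tool_rot: [-0.028, 1.0, -0.001, 0.002]
ft_force: [0.6, -0.0, 0.2]
grip_width: 0.06
```

```bash
cat >> h.py <<'E'
def wrist(fn=None):
    from scipy.spatial.transform import Rotation as Ro
    o=robot.get_obs(); c=snap('wrist',fn); T=np.eye(4); T[:3,:3]=Ro.from_quat(o['tool_rot']).as_matrix(); T[:3,3]=o['position']
    M=T@c['tool_from_camera']; c['R']=M[:3,:3].T; c['t']=-M[:3,:3].T@M[:3,3]; c['M']=M
    return c
def cloud(c):
    z=c['z_map']; K=c['intrinsics']; v,u=np.mgrid[0:400,0:640]
    P=np.stack([(u-K[0,2])/K[0,0]*z,(v-K[1,2])/K[1,1]*z,z],-1); W=(P-c['t'])@c['R']; W[z==0]=np.nan; return W
E
python3 - <<'E'
from h import *
c=wrist('w1.png'); W=cloud(c); np.save('W1.npy',W)
for l,h in(('cap_bar_top',.141),('cap',.051),('hook',.074)):
    for d in robot.tip_of(l,'wrist')[:2]: print(l,round(d['p'],2),np.round(d['xy']),ray_at_z(c,*d['xy'],h).round(4))
m=W[...,2]>.132; m&=(abs(W[...,0]-.59)<.05)&(abs(W[...,1]-.21)<.05)
q=(W[m][:,:2]*1000).astype(np.float32); print(len(q),W[m].mean(0), cv2.minAreaRect(q) if len(q) else '')
deltas([.590,.208,.24],1.63)
c=snap('top','top1.png')
E
```

```text
cap_bar_top 0.91 [318. 195.] [0.59   0.2067 0.141 ]
cap_bar_top 0.26 [  4. 182.] [ 0.5947 -0.0879  0.141 ]
cap 0.65 [321. 172.] [0.5843 0.2096 0.051 ]
hook 0.89 [366. 179.] [0.5862 0.263  0.074 ]
61810 [0.56635095 0.20914762 0.33786361] ((581.6151123046875, 211.07179260253906), (59.896732330322266, 101.16758728027344), 3.1220643520355225)
t 3.05 pos [0.5884 0.2087 0.2397] q [ 0.16  0.51  1.41  0.    1.22 -1.47] F [-0.2 -0.5  0.2] w 0.06
tool shift cm [-0.15 -0.08 -0.03] rot [ 0.    -0.001 -0.002] yaw_y 1.628
```

View pics/w1.png

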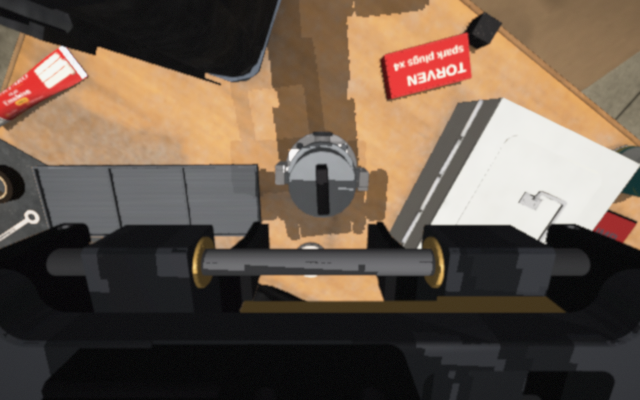

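Wrist view: cap at (322,175), bar (322,190), tray at (150,200), the hooks at (281,178) and (366,178); nothing in the way. Re-measure at rest.

```bash
python3 - <<'E'
from h import *
c=wrist(); W=cloud(c)
print('p',robot.get_obs()['position'])
for l,h in(('cap_bar_top',.141),('hook',.074),('housing',0)):
    for d in robot.tip_of(l,'wrist')[:2]: print(l,round(d['p'],2),np.round(d['xy']),ray_at_z(c,*d['xy'],h).round(4))
reg=(abs(W[...,0]-.59)<.06)&(abs(W[...,1]-.21)<.06)
for lo,hi in((.130,.15),(.105,.12),(.069,.08)):
    m=reg&(W[...,2]>lo)&(W[...,2]<hi); q=(W[m][:,:2]*1000).astype(np.float32); print(len(q),W[m].mean(0).round(4), cv2.minAreaRect(q))
    if lo<.08: print('hooks',[(W[m&(s*(W[...,1]-.21)>.038)].mean(0).round(4)) for s in(1,-1)])
print(tray_fit(c,'wrist'))
for d in robot.tip_of('bay_a','wrist')[:3]: print(d['p'],ray_at_z(c,*d['xy'],.006).round(4))
deltas([.590,.208,.116],1.63)
E
```

```text
p [0.58738207 0.20995021 0.23987455]
cap_bar_top 0.98 [318. 197.] [0.5869 0.2106 0.141 ]
hook 0.72 [361. 183.] [0.5858 0.2611 0.074 ]
housing 0.74 [ 79. 204.] [ 0.6568 -0.1371  0.    ]
597 [0.5865 0.2099 0.14  ] ((588.141845703125, 210.03314208984375), (46.58133316040039, 11.931501388549805), 5.981678009033203)
2913 [0.5853 0.2098 0.1113] ((587.7513427734375, 209.98193359375), (70.89372253417969, 70.7178955078125), 85.18257141113281)
433 [0.5841 0.209  0.0733] ((576.0155639648438, 210.25717163085938), (110.54148864746094, 47.064674377441406), 88.44568634033203)
hooks [array([0.5888, 0.2591, 0.0731]), array([0.5865, 0.1605, 0.0732])]
(0.73, ((650.0752563476562, -31.849853515625), (107.90803527832031, 317.61279296875), 3.44353985786438))
0.96 [ 0.6495 -0.035   0.006 ]
0.8 [0.643  0.0717 0.006 ]
0.68 [ 0.6553 -0.1374  0.006 ]
t 3.4 pos [0.5879 0.2101 0.2403] q [ 0.16  0.51  1.41  0.    1.22 -1.47] F [-0.3  0.6 -0.1] w 0.0604
tool shift cm [-0.2  -0.23 12.43] rot [ 0.    -0.     0.002] yaw_y 1.632
```

Emit:
send_rows(deltas=[{"tx": 0, "ty": 0, "tz": 3, "rx": 0, "ry": 0, "rz": -0.03}, {"tx": 0, "ty": 0, "tz": 6, "rx": 0, "ry": 0, "rz": -0.03}, {"tx": 0, "ty": 0, "tz": 9, "rx": 0, "ry": 0, "rz": -0.03}, {"tx": 0, "ty": 0, "tz": 11, "rx": 0, "ry": 0, "rz": -0.03}, {"tx": 0, "ty": 0, "tz": 12.3, "rx": 0, "ry": 0, "rz": -0.03}])

```text
time: 3.82
position: [0.5866, 0.2094, 0.1144]
tool_rot: [-0.045, 0.999, -0.0, -0.002]
ft_force: [-0.0, 0.0, 0.6]
grip_width: 0.06
```

Emit:
send_rows(deltas=[{"tx": 0, "ty": 0, "tz": 0, "rx": 0, "ry": 0, "rz": 0}, {"tx": 0, "ty": 0, "tz": 0, "rx": 0, "ry": 0, "rz": 0}, {"tx": 0, "ty": 0, "tz": 0, "rx": 0, "ry": 0, "rz": 0}, {"tx": 0, "ty": 0, "tz": 0, "rx": 0, "ry": 0, "rz": 0}, {"tx": 0, "ty": 0, "tz": 0, "rx": 0, "ry": 0, "rz": 0}], claw=0.5, squeeze=30)

```text
time: 4.23
position: [0.5893, 0.2094, 0.1184]
tool_rot: [-0.045, 0.999, 0.0, 0.001]
ft_force: [0.1, -0.2, 0.3]
grip_width: 0.0343
```

Emit:
send_rows(deltas=[{"tx": 0, "ty": 0, "tz": 0, "rx": 0, "ry": 0, "rz": 0}, {"tx": 0, "ty": 0, "tz": 0, "rx": 0, "ry": 0, "rz": 0}, {"tx": 0, "ty": 0, "tz": 0, "rx": 0, "ry": 0, "rz": 0}])

```text
time: 4.48
position: [0.5887, 0.2091, 0.1175]
tool_rot: [-0.045, 0.999, 0.0, 0.0]
ft_force: [0.1, 0.1, 0.8]
grip_width: 0.0145
```

Emit:
send_rows(deltas=[{"tx": 0, "ty": 0, "tz": 0, "rx": 0, "ry": 0, "rz": 0}, {"tx": 0, "ty": 0, "tz": 0, "rx": 0, "ry": 0, "rz": 0}, {"tx": 0, "ty": 0, "tz": 0, "rx": 0, "ry": 0, "rz": 0}])

```text
time: 4.73
position: [0.5887, 0.2093, 0.1173]
tool_rot: [-0.045, 0.999, 0.0, 0.0]
ft_force: [-0.3, 0.8, 2.2]
grip_width: 0.0121
```

```bash
python3 - <<'E'
from h import *
deltas([.590,.208,.116],1.63)
print(robot.get_obs()['moment'])
E
```

```text
t 4.73 pos [0.5887 0.2093 0.1173] q [ 0.16  0.66  1.52  0.    0.96 -1.5 ] F [-0.3  0.8  2.2] w 0.0121
tool shift cm [-0.12 -0.14  0.13] rot [0.   0.   0.03] yaw_y 1.66
[ 0.05712938  0.07198846 -0.02387923]
```

Emit:
send_rows(deltas=[{"tx": 0, "ty": 0, "tz": 0, "rx": 0, "ry": 0, "rz": -0.08}, {"tx": 0, "ty": 0, "tz": -0.1, "rx": 0, "ry": 0, "rz": -0.16}, {"tx": 0, "ty": 0, "tz": -0.1, "rx": 0, "ry": 0, "rz": -0.24}, {"tx": 0, "ty": 0, "tz": -0.1, "rx": 0, "ry": 0, "rz": -0.32}, {"tx": 0, "ty": 0, "tz": -0.1, "rx": 0, "ry": 0, "rz": -0.4}])

```text
time: 5.15
position: [0.5882, 0.209, 0.1175]
tool_rot: [-0.244, 0.97, -0.0, -0.001]
ft_force: [0.0, -0.1, -1.2]
grip_width: 0.0118
```

Emit:
send_rows(deltas=[{"tx": 0, "ty": 0, "tz": 0, "rx": 0, "ry": 0, "rz": -0.1}, {"tx": 0, "ty": 0, "tz": 0, "rx": 0, "ry": 0, "rz": -0.2}, {"tx": 0, "ty": 0, "tz": 0, "rx": 0, "ry": 0, "rz": -0.3}, {"tx": 0, "ty": 0, "tz": 0, "rx": 0, "ry": 0, "rz": -0.4}, {"tx": 0, "ty": 0, "tz": 0, "rx": 0, "ry": 0, "rz": -0.4}])

```text
time: 5.57
position: [0.5882, 0.209, 0.1175]
tool_rot: [-0.431, 0.902, 0.0, -0.001]
ft_force: [0.1, 0.4, -0.4]
grip_width: 0.012
```

```bash
python3 - <<'E'
from h import *
deltas([.590,.208,.116],2.46)
print(robot.get_obs()['moment'])
c=snap('side','s2.png'); a=c['color'][170:310,230:400,::-1]; cv2.imwrite('pics/s2c.png',cv2.resize(a,None,fx=4,fy=4,interpolation=2))
E
```

```text
t 5.57 pos [0.5882 0.209  0.1175] q [ 0.16  0.66  1.52 -0.    0.96 -2.3 ] F [ 0.1  0.4 -0.4] w 0.012
tool shift cm [-0.04 -0.2   0.15] rot [ 0.001 -0.001  0.002] yaw_y 2.462
[0.10422931 0.07097326 0.05540669]
```

View pics/s2c.png

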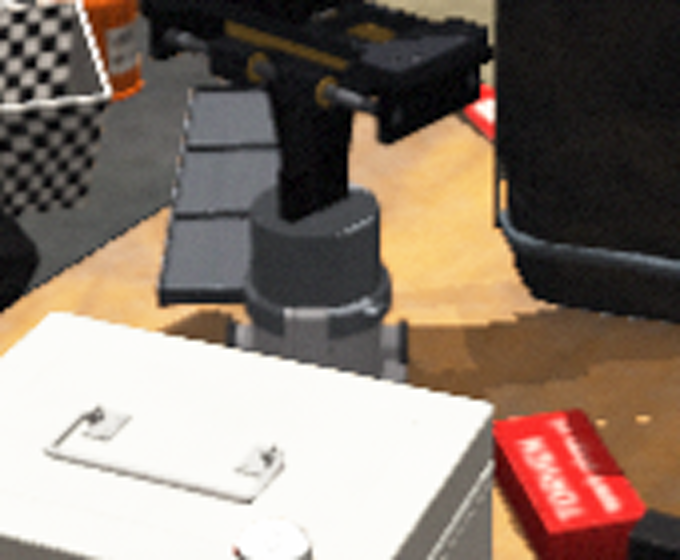

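The crop shows the gripped cap turned; its ear at (372,305) is clear of the hook at (305,325). Lift.

Emit:
send_rows(deltas=[{"tx": 0, "ty": 0, "tz": -0.5, "rx": 0, "ry": 0, "rz": 0}, {"tx": 0, "ty": 0, "tz": -1.5, "rx": 0, "ry": 0, "rz": 0}, {"tx": 0, "ty": 0, "tz": -3, "rx": 0, "ry": 0, "rz": 0}, {"tx": 0, "ty": 0, "tz": -5, "rx": 0, "ry": 0, "rz": 0}, {"tx": 0, "ty": 0, "tz": -7, "rx": 0, "ry": 0, "rz": 0}])

```text
time: 6.03
position: [0.5884, 0.2091, 0.1893]
tool_rot: [-0.429, 0.903, 0.0, -0.0]
ft_force: [0.6, 0.7, -2.0]
grip_width: 0.0119
```

Emit:
send_rows(deltas=[{"tx": 0, "ty": 0, "tz": -1.2, "rx": 0, "ry": 0, "rz": 0}, {"tx": 0, "ty": 0, "tz": -2, "rx": 0, "ry": 0, "rz": 0}, {"tx": 0, "ty": 0, "tz": -2, "rx": 0, "ry": 0, "rz": 0}])

```text
time: 6.28
position: [0.59, 0.2094, 0.2109]
tool_rot: [-0.43, 0.903, -0.001, 0.002]
ft_force: [-0.2, 0.0, -1.4]
grip_width: 0.0117
```

```bash
python3 - <<'E'
from h import *
deltas([.645,.0705,.207],2.46)
print(robot.get_obs()['moment'])
c=snap('side','s3.png'); a=c['color'][130:310,200:420,::-1]; cv2.imwrite('pics/s3c.png',cv2.resize(a,None,fx=3,fy=3,interpolation=2))
E
```

```text
t 6.28 pos [0.59   0.2094 0.2109] q [ 0.16  0.54  1.45 -0.    1.15 -2.3 ] F [-0.2  0.  -1.4] w 0.0117
tool shift cm [  7.32 -13.03   0.41] rot [-0.003  0.004 -0.001] yaw_y 2.459
[ 0.0456688   0.0451456  -0.04510756]
```

View pics/s3c.png

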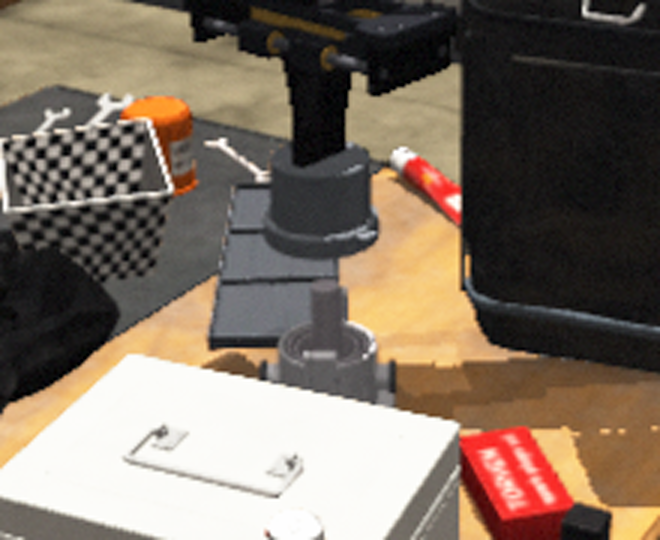

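The cap is in the gripper at (322,205); the inner strainer's tube is still in the housing at (326,305). Check the bag clearance at bay a.

```bash
python3 - <<'E'
from h import *
W=np.load('W0.npy')
for y in np.arange(-.2,.24,.04):
    m=(abs(W[...,1]-y)<.012)&(W[...,2]>.15)&(W[...,0]>.2)&(W[...,0]<.56); 
    if m.any(): p=W[m]; i=p[:,0].argmax(); print(round(y,2),p[i].round(3))
print(robot.camera('wrist')['tool_from_camera'].round(3))
E
```

```text
-0.12 [ 0.434 -0.108  0.27 ]
-0.08 [ 0.446 -0.074  0.272]
-0.04 [ 0.459 -0.031  0.274]
0.0 [0.474 0.012 0.271]
0.04 [0.485 0.05  0.271]
0.08 [0.495 0.082 0.27 ]
0.12 [0.485 0.111 0.289]
0.16 [0.423 0.149 0.286]
0.2 [0.293 0.188 0.278]
[[ 0.001 -0.966 -0.26   0.071]
 [ 1.     0.001 -0.     0.002]
 [ 0.001 -0.26   0.966 -0.161]
 [ 0.     0.     0.     1.   ]]
```

View pics/s3.png

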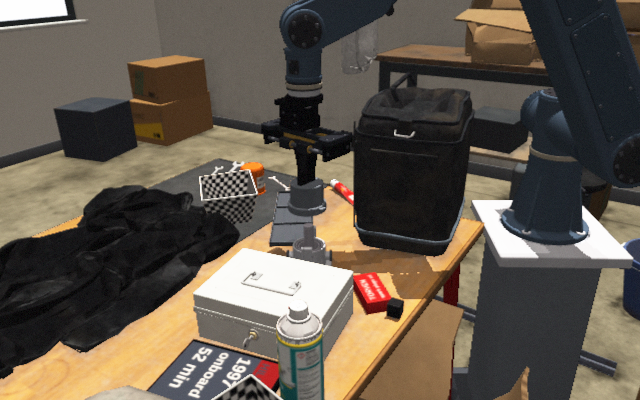

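Emit:
send_rows(deltas=[{"tx": 1, "ty": -1.8, "tz": 0, "rx": 0, "ry": 0, "rz": 0}, {"tx": 2.6, "ty": -4.7, "tz": 0, "rx": 0, "ry": 0, "rz": 0}, {"tx": 4.4, "ty": -7.8, "tz": 0, "rx": 0, "ry": 0, "rz": 0}, {"tx": 6.2, "ty": -11.1, "tz": 0, "rx": 0, "ry": 0, "rz": 0}, {"tx": 7.3, "ty": -13, "tz": 0, "rx": 0, "ry": 0, "rz": 0}])

```text
time: 6.8
position: [0.6443, 0.067, 0.2065]
tool_rot: [-0.429, 0.903, -0.0, -0.001]
ft_force: [1.4, 0.1, -1.3]
grip_width: 0.0116
```

Emit:
send_rows(deltas=[{"tx": 0, "ty": 0, "tz": 1, "rx": 0, "ry": 0, "rz": 0}, {"tx": 0, "ty": 0, "tz": 3, "rx": 0, "ry": 0, "rz": 0}, {"tx": 0, "ty": 0, "tz": 5, "rx": 0, "ry": 0, "rz": 0}, {"tx": 0, "ty": 0, "tz": 7, "rx": 0, "ry": 0, "rz": 0}, {"tx": 0, "ty": 0, "tz": 8, "rx": 0, "ry": 0, "rz": 0}])

```text
time: 7.22
position: [0.6406, 0.0711, 0.1239]
tool_rot: [-0.43, 0.903, 0.002, -0.003]
ft_force: [-0.9, -0.5, -1.8]
grip_width: 0.0116
```

```bash
python3 - <<'E'
from h import *
deltas([.645,.0715,.0725],2.46)
c=snap('top','t4.png'); print(tray_fit(c,'top'))
a=c['color'][150:230,250:430,::-1]; cv2.imwrite('pics/t4c.png',cv2.resize(a,None,fx=4,fy=4,interpolation=2))
c=snap('side'); a=c['color'][130:310,200:420,::-1]; cv2.imwrite('pics/s4c.png',cv2.resize(a,None,fx=3,fy=3,interpolation=2))
E
```

```text
t 7.22 pos [0.6406 0.0711 0.1239] q [-0.06  0.67  1.46  0.    1.02 -2.52] F [-0.9 -0.5 -1.8] w 0.0116
tool shift cm [-0.33 -0.35  5.14] rot [ 0.006 -0.004 -0.   ] yaw_y 2.46
(0.8, ((656.9797973632812, -93.40872192382812), (107.71245574951172, 192.64535522460938), 2.6956064701080322))
```

View pics/t4c.png

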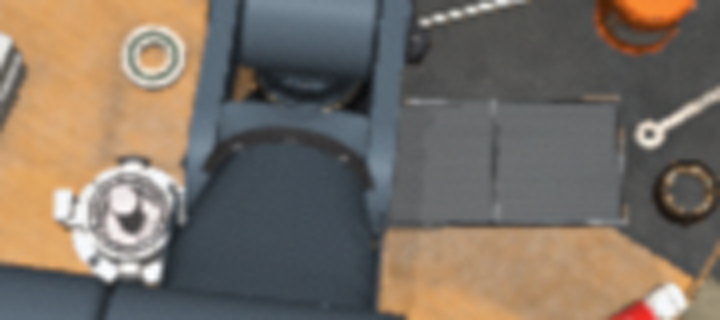

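View pics/s4c.png

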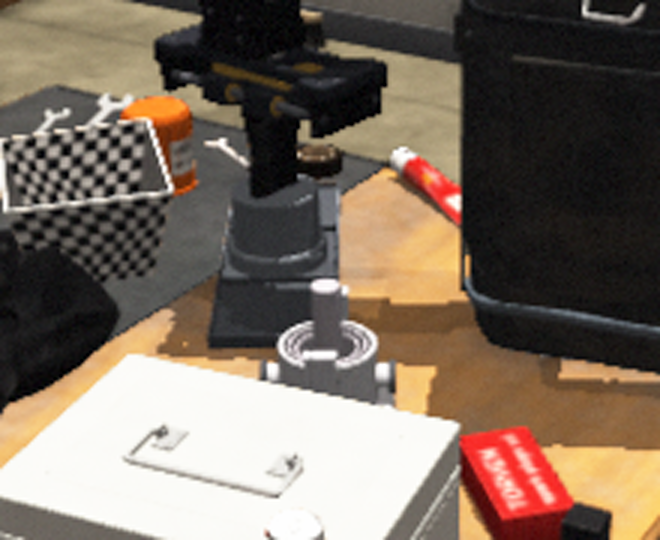

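Emit:
send_rows(deltas=[{"tx": -0.2, "ty": -0.1, "tz": 1.5, "rx": 0, "ry": 0, "rz": 0}, {"tx": -0.2, "ty": -0.1, "tz": 3, "rx": 0, "ry": 0, "rz": 0}, {"tx": -0.2, "ty": -0.1, "tz": 4.2, "rx": 0, "ry": 0, "rz": 0}, {"tx": -0.2, "ty": -0.1, "tz": 4.8, "rx": 0, "ry": 0, "rz": 0}, {"tx": -0.2, "ty": -0.1, "tz": 4.8, "rx": 0, "ry": 0, "rz": 0}])

```text
time: 7.78
position: [0.6448, 0.0717, 0.0791]
tool_rot: [-0.43, 0.903, 0.001, -0.001]
ft_force: [0.4, -0.1, -1.1]
grip_width: 0.0118
```

```bash
python3 - <<'E'
from h import *
deltas([.645,.0715,.0725],2.46)
c=wrist('w5.png')
E
```

```text
t 7.78 pos [0.6448 0.0717 0.0791] q [-0.06  0.74  1.48  0.    0.93 -2.52] F [ 0.4 -0.1 -1.1] w 0.0118
tool shift cm [-0.   -0.03  0.66] rot [ 0.002 -0.001  0.   ] yaw_y 2.46
```

View pics/w5.png

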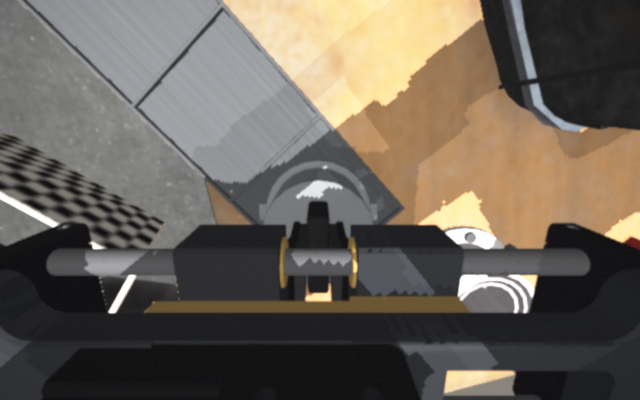

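Cap sits within bay a's outline (walls at about (320,140) and (395,210)). Lower the last few mm.

Emit:
send_rows(deltas=[{"tx": 0, "ty": 0, "tz": 0.2, "rx": 0, "ry": 0, "rz": 0}, {"tx": 0, "ty": 0, "tz": 0.4, "rx": 0, "ry": 0, "rz": 0}, {"tx": 0, "ty": 0, "tz": 0.55, "rx": 0, "ry": 0, "rz": 0}, {"tx": 0, "ty": 0, "tz": 0.65, "rx": 0, "ry": 0, "rz": 0}, {"tx": 0, "ty": 0, "tz": 0.65, "rx": 0, "ry": 0, "rz": 0}])

```text
time: 8.25
position: [0.6456, 0.0715, 0.0736]
tool_rot: [-0.43, 0.903, 0.0, 0.0]
ft_force: [0.0, 0.7, -1.2]
grip_width: 0.0118
```

```bash
python3 - <<'E'
from h import *
deltas([.645,.0715,.0725],2.46)
c=snap('side'); a=c['color'][160:280,220:380,::-1]; cv2.imwrite('pics/s5c.png',cv2.resize(a,None,fx=4,fy=4,interpolation=2))
E
```

```text
t 8.25 pos [0.6456 0.0715 0.0736] q [-0.06  0.74  1.48  0.    0.92 -2.52] F [ 0.   0.7 -1.2] w 0.0118
tool shift cm [0.03 0.05 0.11] rot [ 0.  0. -0.] yaw_y 2.46
```

View pics/s5c.png

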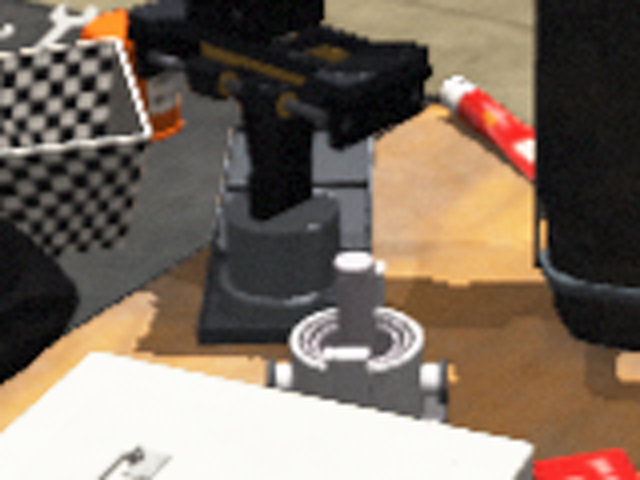

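Force still shows the weight (-1.2 N), so creep down until contact.

Emit:
send_rows(deltas=[{"tx": 0, "ty": 0, "tz": 0.07, "rx": 0, "ry": 0, "rz": 0}, {"tx": 0, "ty": 0, "tz": 0.14, "rx": 0, "ry": 0, "rz": 0}, {"tx": 0, "ty": 0, "tz": 0.2, "rx": 0, "ry": 0, "rz": 0}, {"tx": 0, "ty": 0, "tz": 0.2, "rx": 0, "ry": 0, "rz": 0}])

```text
time: 8.63
position: [0.6457, 0.0715, 0.0723]
tool_rot: [-0.43, 0.903, -0.0, 0.0]
ft_force: [-1.2, 0.3, 3.5]
grip_width: 0.0121
```

Emit:
send_rows(deltas=[{"tx": 0, "ty": 0, "tz": 0, "rx": 0, "ry": 0, "rz": 0}, {"tx": 0, "ty": 0, "tz": 0, "rx": 0, "ry": 0, "rz": 0}, {"tx": 0, "ty": 0, "tz": 0, "rx": 0, "ry": 0, "rz": 0}, {"tx": 0, "ty": 0, "tz": 0, "rx": 0, "ry": 0, "rz": 0}], claw=4)

```text
time: 8.97
position: [0.6456, 0.0715, 0.0714]
tool_rot: [-0.43, 0.903, -0.0, -0.0]
ft_force: [-0.9, -0.6, -0.9]
grip_width: 0.0313
```

Emit:
send_rows(deltas=[{"tx": 0, "ty": 0, "tz": -1, "rx": 0, "ry": 0, "rz": 0}, {"tx": 0, "ty": 0, "tz": -3, "rx": 0, "ry": 0, "rz": 0}, {"tx": 0, "ty": 0, "tz": -6, "rx": 0, "ry": 0, "rz": 0}, {"tx": 0, "ty": 0, "tz": -9, "rx": 0, "ry": 0, "rz": 0}, {"tx": 0, "ty": 0, "tz": -12, "rx": 0, "ry": 0, "rz": 0}])

```text
time: 9.38
position: [0.6454, 0.0715, 0.1932]
tool_rot: [-0.43, 0.903, 0.0, -0.0]
ft_force: [1.0, -0.5, -0.8]
grip_width: 0.0397
```

```bash
python3 - <<'E'
from h import *
o=robot.get_obs(); deltas([.588,.2095,.215],1.66,o)
c=snap('side'); a=c['color'][160:280,220:380,::-1]; cv2.imwrite('pics/s6c.png',cv2.resize(a,None,fx=4,fy=4,interpolation=2))
c=wrist('w6.png')
for l,h in(('cap_bar_top',.096),('inner_strainer',.012)):
    for d in robot.tip_of(l,'wrist')[:2]: print(l,round(d['p'],2),np.round(d['xy']),ray_at_z(c,*d['xy'],h).round(4))
W=cloud(c)
m=(abs(W[...,0]-.645)<.06)&(abs(W[...,1]-.07)<.06)&(W[...,2]<.11)
for lo,hi in((.06,.074),(.085,.105)):
  k=m&(W[...,2]>lo)&(W[...,2]<hi); q=(W[k][:,:2]*1000).astype(np.float32); print(len(q),cv2.minAreaRect(q),W[k].mean(0))
E
```

```text
t 9.38 pos [0.6454 0.0715 0.1932] q [-0.06  0.59  1.4  -0.    1.15 -2.52] F [ 1.  -0.5 -0.8] w 0.0397
tool shift cm [-7.1  13.15 -2.18] rot [ 0.  -0.   0.8] yaw_y 2.46
cap_bar_top 0.94 [319. 193.] [0.6474 0.0721 0.096 ]
inner_strainer 0.47 [422. 228.] [0.5874 0.21   0.012 ]
2838 ((644.4249877929688, 72.6603012084961), (71.14940643310547, 70.49163818359375), 49.55298614501953) [0.64323138 0.07071241 0.06634833]
580 ((644.2379760742188, 72.20729064941406), (44.694339752197266, 11.697253227233887), 50.90253829956055) [0.64363883 0.07109514 0.09495509]
```

View pics/s6c.png

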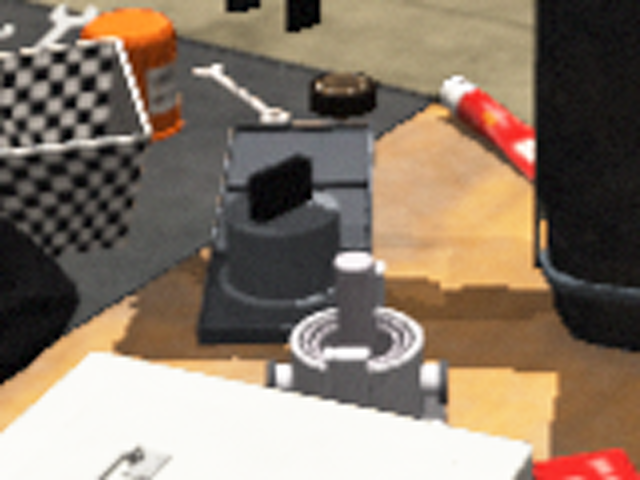

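View pics/w6.png

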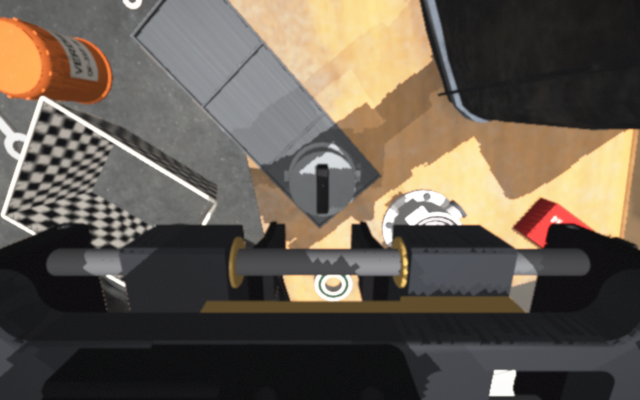

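Cap stands upright in bay a (top 66 mm, centre (0.644,0.072)); wrist image shows it at (322,180), the strainers in the housing at (425,215). Now to the inner strainer.

Emit:
send_rows(deltas=[{"tx": -1, "ty": 1.9, "tz": -1, "rx": 0, "ry": 0, "rz": 0.1}, {"tx": -2.6, "ty": 4.9, "tz": -2, "rx": 0, "ry": 0, "rz": 0.2}, {"tx": -4.4, "ty": 8.2, "tz": -2.2, "rx": 0, "ry": 0, "rz": 0.3}, {"tx": -6.2, "ty": 11.5, "tz": -2.2, "rx": 0, "ry": 0, "rz": 0.4}, {"tx": -7.1, "ty": 13.15, "tz": -2.2, "rx": 0, "ry": 0, "rz": 0.5}])

```text
time: 10.0
position: [0.5848, 0.2127, 0.2121]
tool_rot: [-0.192, 0.981, 0.001, -0.002]
ft_force: [-0.1, -0.4, 0.1]
grip_width: 0.0399
```

Emit:
send_rows(deltas=[{"tx": 0, "ty": 0, "tz": 0, "rx": 0, "ry": 0, "rz": 0.1}, {"tx": 0, "ty": 0, "tz": 0, "rx": 0, "ry": 0, "rz": 0.2}, {"tx": 0, "ty": 0, "tz": 0, "rx": 0, "ry": 0, "rz": 0.3}, {"tx": 0, "ty": 0, "tz": 0, "rx": 0, "ry": 0, "rz": 0.3}, {"tx": 0, "ty": 0, "tz": 0, "rx": 0, "ry": 0, "rz": 0.3}])

```text
time: 10.42
position: [0.5873, 0.2093, 0.2122]
tool_rot: [-0.046, 0.999, -0.0, -0.001]
ft_force: [-0.4, 0.4, 0.1]
grip_width: 0.0403
```

```bash
cat >> h.py <<'E'
def circ(W,cx,cy,r,lo,hi):
    m=(np.hypot(W[...,0]-cx,W[...,1]-cy)<r)&(W[...,2]>lo)&(W[...,2]<hi); q=(W[m][:,:2]*1000).astype(np.float32)
    if len(q)<5: return len(q)
    (x,y),R=cv2.minEnclosingCircle(q); return len(q),(round(x,1),round(y,1),round(R,1)),W[m].mean(0).round(4),np.nanmax(W[m][:,2]).round(4)
E
python3 - <<'E'
from h import *
c=wrist('w7.png'); W=cloud(c)
for d in robot.tip_of('inner_strainer','wrist')[:2]: print(round(d['p'],2),np.round(d['xy']),ray_at_z(c,*d['xy'],.012).round(4))
print(circ(W,.588,.21,.03,.098,.112)); print(circ(W,.588,.21,.06,.045,.062))
deltas([.588,.2095,.072],1.66)
E
```

```text
0.92 [321. 178.] [0.5883 0.2143 0.012 ]
(372, (587.7, 210.0, 10.7), array([0.5872, 0.2099, 0.1031]), np.float64(0.1054))
(1936, (576.8, 209.8, 54.1), array([0.5877, 0.2101, 0.0516]), np.float64(0.0619))
t 10.52 pos [0.5877 0.2092 0.2127] q [ 0.16  0.54  1.44 -0.    1.16 -1.5 ] F [-0.  -0.6  0.2] w 0.04
tool shift cm [-0.05  0.03 14.07] rot [-0.    -0.002  0.002] yaw_y 1.662
```

View pics/w7.png

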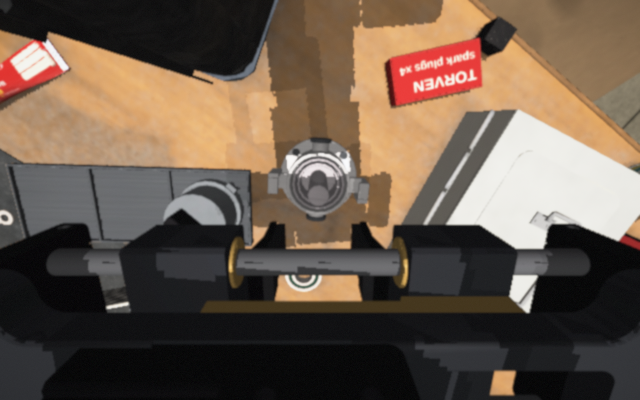

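The tube top is centred at (0.5877,0.2100); image shows it between the jaws at (318,185). Descend.

Emit:
send_rows(deltas=[{"tx": 0, "ty": 0.1, "tz": 3, "rx": 0, "ry": 0, "rz": 0}, {"tx": 0, "ty": 0.1, "tz": 6.5, "rx": 0, "ry": 0, "rz": 0}, {"tx": 0, "ty": 0.1, "tz": 10, "rx": 0, "ry": 0, "rz": 0}, {"tx": 0, "ty": 0.1, "tz": 12.5, "rx": 0, "ry": 0, "rz": 0}, {"tx": 0, "ty": 0.1, "tz": 14, "rx": 0, "ry": 0, "rz": 0}])

```text
time: 10.93
position: [0.5858, 0.2097, 0.0699]
tool_rot: [-0.045, 0.999, -0.0, -0.003]
ft_force: [-0.3, 0.8, -0.2]
grip_width: 0.0404
```

Emit:
send_rows(deltas=[{"tx": 0, "ty": 0, "tz": 0, "rx": 0, "ry": 0, "rz": 0}, {"tx": 0, "ty": 0, "tz": 0, "rx": 0, "ry": 0, "rz": 0}, {"tx": 0, "ty": 0, "tz": 0, "rx": 0, "ry": 0, "rz": 0}, {"tx": 0, "ty": 0, "tz": 0, "rx": 0, "ry": 0, "rz": 0}, {"tx": 0, "ty": 0, "tz": 0, "rx": 0, "ry": 0, "rz": 0}], claw=1.5, squeeze=25)

```text
time: 11.35
position: [0.5891, 0.2106, 0.0751]
tool_rot: [-0.045, 0.999, 0.0, 0.001]
ft_force: [0.4, -0.8, 0.1]
grip_width: 0.0212
```

Emit:
send_rows(deltas=[{"tx": 0, "ty": 0, "tz": 0, "rx": 0, "ry": 0, "rz": 0}, {"tx": 0, "ty": 0, "tz": 0, "rx": 0, "ry": 0, "rz": 0}, {"tx": 0, "ty": 0, "tz": 0, "rx": 0, "ry": 0, "rz": 0}])

```text
time: 11.6
position: [0.5892, 0.2105, 0.075]
tool_rot: [-0.045, 0.999, 0.0, 0.001]
ft_force: [-0.5, -0.9, 5.3]
grip_width: 0.0213
```

Emit:
send_rows(deltas=[{"tx": 0, "ty": 0, "tz": -0.5, "rx": 0, "ry": 0, "rz": 0}, {"tx": 0, "ty": 0, "tz": -1.5, "rx": 0, "ry": 0, "rz": 0}, {"tx": 0, "ty": 0, "tz": -3, "rx": 0, "ry": 0, "rz": 0}, {"tx": 0, "ty": 0, "tz": -4, "rx": 0, "ry": 0, "rz": 0}, {"tx": 0, "ty": 0, "tz": -4, "rx": 0, "ry": 0, "rz": 0}])

```text
time: 12.02
position: [0.5896, 0.2109, 0.1161]
tool_rot: [-0.045, 0.999, 0.0, 0.002]
ft_force: [0.4, -0.2, -1.6]
grip_width: 0.0212
```

```bash
python3 - <<'E'
from h import *
deltas([.588,.2105,.072],1.66)
print(robot.get_obs()['moment'])
c=snap('side'); a=c['color'][130:290,220:400,::-1]; cv2.imwrite('pics/s8c.png',cv2.resize(a,None,fx=4,fy=4,interpolation=2)[:600])
E
```

```text
t 12.02 pos [0.5896 0.2109 0.1161] q [ 0.17  0.66  1.52  0.    0.96 -1.49] F [ 0.4 -0.2 -1.6] w 0.0212
tool shift cm [ 0.18 -0.03  4.41] rot [0.    0.004 0.   ] yaw_y 1.66
[ 0.04966183 -0.03053625  0.00360898]
```

View pics/s8c.png

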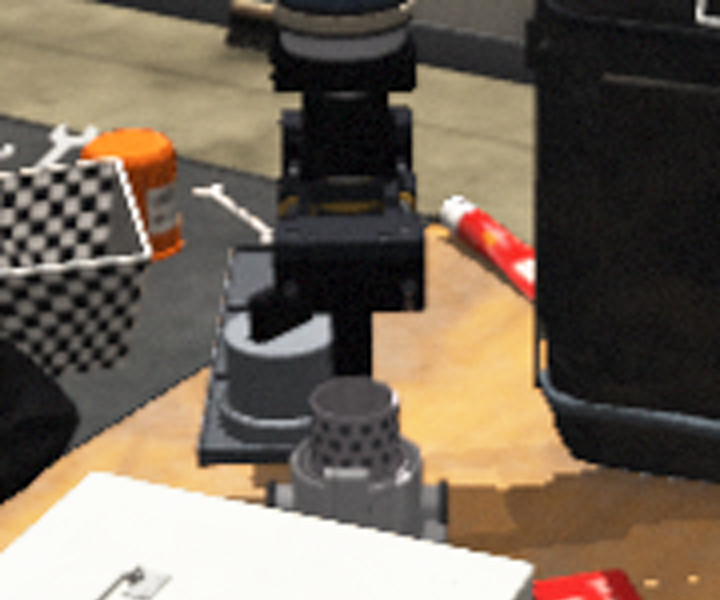

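Inner strainer is out about 40 mm at (355,430), the outer not visible above the rim. Continue lifting.

Emit:
send_rows(deltas=[{"tx": 0.1, "ty": 0, "tz": -1.5, "rx": 0, "ry": 0, "rz": 0}, {"tx": 0.1, "ty": 0, "tz": -3.5, "rx": 0, "ry": 0, "rz": 0}, {"tx": 0.1, "ty": 0, "tz": -6, "rx": 0, "ry": 0, "rz": 0}, {"tx": 0.1, "ty": 0, "tz": -8, "rx": 0, "ry": 0, "rz": 0}, {"tx": 0.1, "ty": 0, "tz": -9.5, "rx": 0, "ry": 0, "rz": 0}])

```text
time: 12.48
position: [0.5871, 0.2105, 0.2096]
tool_rot: [-0.045, 0.999, 0.0, 0.0]
ft_force: [-0.1, -1.4, -1.7]
grip_width: 0.021
```

```bash
python3 - <<'E'
from h import *
deltas([.650,-.034,.21],1.66)
print(robot.get_obs()['moment'])
c=snap('side'); a=c['color'][130:290,220:400,::-1]; cv2.imwrite('pics/s9c.png',cv2.resize(a,None,fx=4,fy=4,interpolation=2)[:600])
E
```

```text
t 12.48 pos [0.5871 0.2105 0.2096] q [ 0.17  0.54  1.45  0.    1.15 -1.49] F [-0.1 -1.4 -1.7] w 0.021
tool shift cm [ -4.08 -24.91  -0.04] rot [0. 0. 0.] yaw_y 1.66
[ 0.03668717 -0.07264928 -0.04127704]
```

View pics/s9c.png

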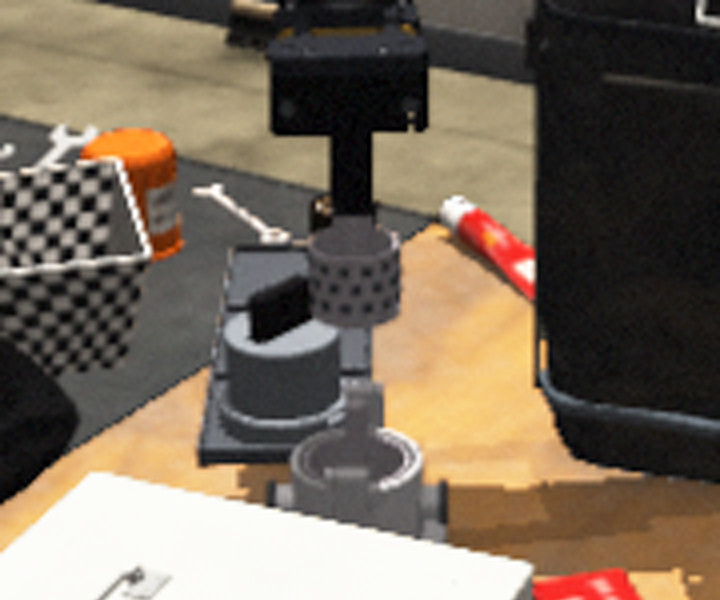

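Emit:
send_rows(deltas=[{"tx": -0.3, "ty": -1.8, "tz": 0, "rx": 0, "ry": 0, "rz": 0}, {"tx": -0.8, "ty": -5, "tz": 0, "rx": 0, "ry": 0, "rz": 0}, {"tx": -1.4, "ty": -8.5, "tz": 0, "rx": 0, "ry": 0, "rz": 0}, {"tx": -2, "ty": -12, "tz": 0, "rx": 0, "ry": 0, "rz": 0}, {"tx": -2.5, "ty": -15.5, "tz": 0, "rx": 0, "ry": 0, "rz": 0}])

```text
time: 12.95
position: [0.6252, 0.0571, 0.207]
tool_rot: [-0.045, 0.999, 0.0, -0.001]
ft_force: [0.6, 0.1, -1.4]
grip_width: 0.0208
```

Emit:
send_rows(deltas=[{"tx": -0.6, "ty": -3.5, "tz": 0, "rx": 0, "ry": 0, "rz": 0}, {"tx": -1.2, "ty": -6.7, "tz": 0, "rx": 0, "ry": 0, "rz": 0}, {"tx": -1.6, "ty": -8.7, "tz": 0, "rx": 0, "ry": 0, "rz": 0}, {"tx": -1.6, "ty": -9.4, "tz": 0, "rx": 0, "ry": 0, "rz": 0}, {"tx": -1.6, "ty": -9.4, "tz": 0, "rx": 0, "ry": 0, "rz": 0}])

```text
time: 13.37
position: [0.6495, -0.0357, 0.207]
tool_rot: [-0.043, 0.999, 0.0, -0.001]
ft_force: [0.3, 0.0, -1.9]
grip_width: 0.0211
```

```bash
python3 - <<'E'
from h import *
o=robot.get_obs(); c=wrist('w10.png'); print(tray_fit(c,'wrist'))
for d in robot.tip_of('bay_b','wrist')[:3]: print(round(d['p'],2),ray_at_z(c,*d['xy'],.006).round(4))
deltas([.650,-.034,.069],1.66)
E
```

```text
(0.7, ((650.0313110351562, -32.3408203125), (107.40201568603516, 312.4474792480469), 3.624478340148926))
0.67 [ 0.6567 -0.1345  0.006 ]
t 13.52 pos [ 0.6491 -0.0323  0.2078] q [-0.22  0.58  1.38  0.    1.19 -1.88] F [ 0.5  0.6 -1.6] w 0.0212
tool shift cm [-0.1  -0.2  13.88] rot [ 0.002 -0.002  0.001] yaw_y 1.661
```

View pics/w10.png

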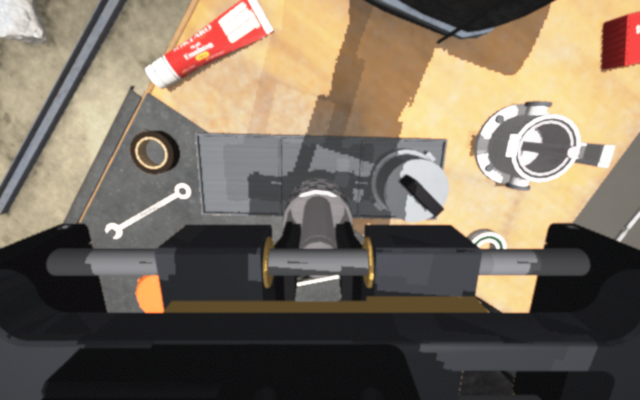

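Strainer held at (318,215), tray centre measured (0.650,-0.032), directly below; cap stands at (410,190). Lower.

Emit:
send_rows(deltas=[{"tx": -0.1, "ty": 0, "tz": 2.5, "rx": 0, "ry": 0, "rz": 0}, {"tx": -0.1, "ty": 0, "tz": 6, "rx": 0, "ry": 0, "rz": 0}, {"tx": -0.1, "ty": 0, "tz": 9, "rx": 0, "ry": 0, "rz": 0}, {"tx": -0.1, "ty": 0, "tz": 11.5, "rx": 0, "ry": 0, "rz": 0}, {"tx": -0.1, "ty": 0, "tz": 13, "rx": 0, "ry": 0, "rz": 0}])

```text
time: 13.93
position: [0.6486, -0.0311, 0.0753]
tool_rot: [-0.046, 0.999, 0.001, -0.003]
ft_force: [-0.5, 0.1, -1.7]
grip_width: 0.0213
```

Emit:
send_rows(deltas=[{"tx": 0, "ty": 0, "tz": 0, "rx": 0, "ry": 0, "rz": 0}, {"tx": 0, "ty": 0, "tz": 0.2, "rx": 0, "ry": 0, "rz": 0}, {"tx": 0, "ty": 0, "tz": 0.4, "rx": 0, "ry": 0, "rz": 0}, {"tx": 0, "ty": 0, "tz": 0.5, "rx": 0, "ry": 0, "rz": 0}, {"tx": 0, "ty": 0, "tz": 0.5, "rx": 0, "ry": 0, "rz": 0}])

```text
time: 14.35
position: [0.652, -0.0337, 0.0749]
tool_rot: [-0.045, 0.999, -0.0, 0.001]
ft_force: [0.2, 0.2, -0.4]
grip_width: 0.0212
```

```bash
python3 - <<'E'
from h import *
deltas([.650,-.032,.069],1.66)
c=snap('side'); a=c['color'][150:270,220:380,::-1]; cv2.imwrite('pics/s11c.png',cv2.resize(a,None,fx=4,fy=4,interpolation=2)[:600])
E
```

```text
t 14.35 pos [ 0.652  -0.0337  0.0749] q [-0.22  0.74  1.47  0.    0.92 -1.88] F [ 0.2  0.2 -0.4] w 0.0212
tool shift cm [0.18 0.19 0.59] rot [-0.001  0.002  0.   ] yaw_y 1.66
```

View pics/s11c.png

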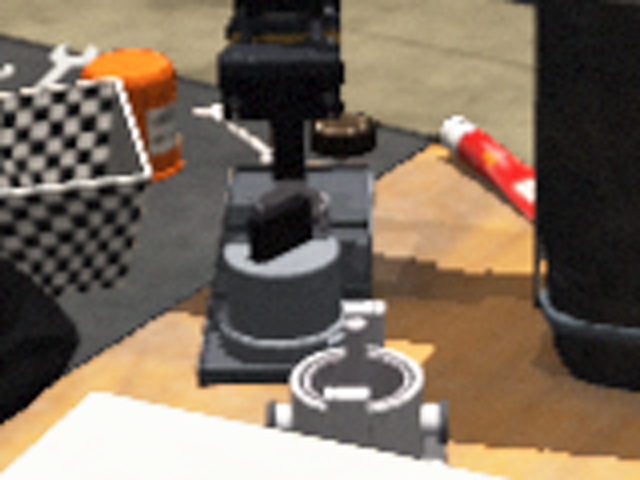

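Emit:
send_rows(deltas=[{"tx": 0, "ty": 0, "tz": 0.15, "rx": 0, "ry": 0, "rz": 0}, {"tx": 0, "ty": 0, "tz": 0.3, "rx": 0, "ry": 0, "rz": 0}, {"tx": 0, "ty": 0, "tz": 0.4, "rx": 0, "ry": 0, "rz": 0}, {"tx": 0, "ty": 0, "tz": 0.4, "rx": 0, "ry": 0, "rz": 0}])

```text
time: 14.73
position: [0.6509, -0.034, 0.0693]
tool_rot: [-0.044, 0.999, 0.0, -0.0]
ft_force: [-0.3, -0.5, -1.6]
grip_width: 0.0213
```

Emit:
send_rows(deltas=[{"tx": 0, "ty": 0, "tz": 0, "rx": 0, "ry": 0, "rz": 0}])

```text
time: 14.82
position: [0.651, -0.034, 0.0694]
tool_rot: [-0.045, 0.999, 0.0, -0.0]
ft_force: [-0.3, -0.8, -1.9]
grip_width: 0.0212
```

Emit:
send_rows(deltas=[{"tx": 0, "ty": 0, "tz": 0.07, "rx": 0, "ry": 0, "rz": 0}, {"tx": 0, "ty": 0, "tz": 0.14, "rx": 0, "ry": 0, "rz": 0}, {"tx": 0, "ty": 0, "tz": 0.14, "rx": 0, "ry": 0, "rz": 0}])

```text
time: 15.07
position: [0.6514, -0.0341, 0.0691]
tool_rot: [-0.045, 0.999, -0.0, 0.0]
ft_force: [-1.1, -0.8, 4.2]
grip_width: 0.0208
```

Contact (4 N). Release.

Emit:
send_rows(deltas=[{"tx": 0, "ty": 0, "tz": 0, "rx": 0, "ry": 0, "rz": 0}, {"tx": 0, "ty": 0, "tz": 0, "rx": 0, "ry": 0, "rz": 0}, {"tx": 0, "ty": 0, "tz": 0, "rx": 0, "ry": 0, "rz": 0}, {"tx": 0, "ty": 0, "tz": 0, "rx": 0, "ry": 0, "rz": 0}], claw=4)

```text
time: 15.4
position: [0.6511, -0.0338, 0.0679]
tool_rot: [-0.045, 0.999, 0.0, -0.0]
ft_force: [-0.2, 0.3, -0.4]
grip_width: 0.0375
```

Emit:
send_rows(deltas=[{"tx": 0, "ty": 0, "tz": -1, "rx": 0, "ry": 0, "rz": 0}, {"tx": 0, "ty": 0, "tz": -3, "rx": 0, "ry": 0, "rz": 0}, {"tx": 0, "ty": 0, "tz": -6, "rx": 0, "ry": 0, "rz": 0}, {"tx": 0, "ty": 0, "tz": -9.5, "rx": 0, "ry": 0, "rz": 0}, {"tx": 0, "ty": 0, "tz": -13, "rx": 0, "ry": 0, "rz": 0}])

```text
time: 15.82
position: [0.6506, -0.0338, 0.1995]
tool_rot: [-0.045, 0.999, 0.0, -0.001]
ft_force: [1.1, -0.4, -0.2]
grip_width: 0.0402
```

```bash
python3 - <<'E'
from h import *
c=wrist('w12.png'); W=cloud(c)
print('tube',circ(W,.651,-.034,.025,.09,.11)); print('rim',circ(W,.651,-.034,.035,.038,.055)); print('captop',circ(W,.644,.072,.05,.06,.074))
deltas([.588,.2105,.20],1.66)
c=snap('side'); a=c['color'][150:270,220:380,::-1]; cv2.imwrite('pics/s12c.png',cv2.resize(a,None,fx=4,fy=4,interpolation=2)[:600])
E
```

```text
tube (394, (649.3, -34.2, 10.8), array([ 0.6486, -0.0342,  0.0971]), np.float64(0.0993))
rim (369, (649.6, -34.4, 25.0), array([ 0.6439, -0.0348,  0.0445]), np.float64(0.0546))
captop (2831, (644.7, 72.1, 35.9), array([0.6423, 0.0693, 0.0662]), np.float64(0.0739))
t 15.87 pos [ 0.6555 -0.0346  0.2083] q [-0.22  0.58  1.37 -0.    1.17 -1.88] F [ 1.3 -0.5  4.4] w 0.0399
tool shift cm [ 4.53 25.02  0.66] rot [-0.004  0.013  0.   ] yaw_y 1.66
```

View pics/w12.png

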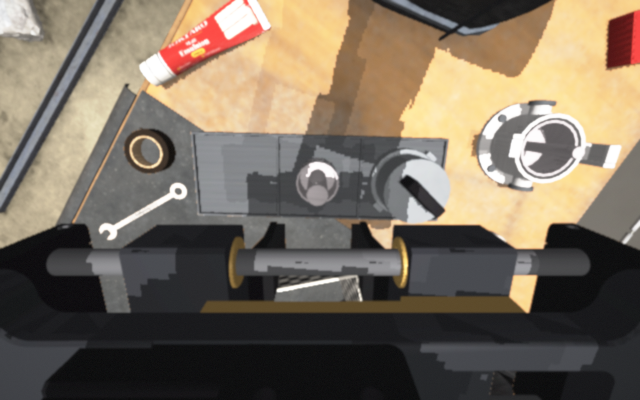

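View pics/s12c.png

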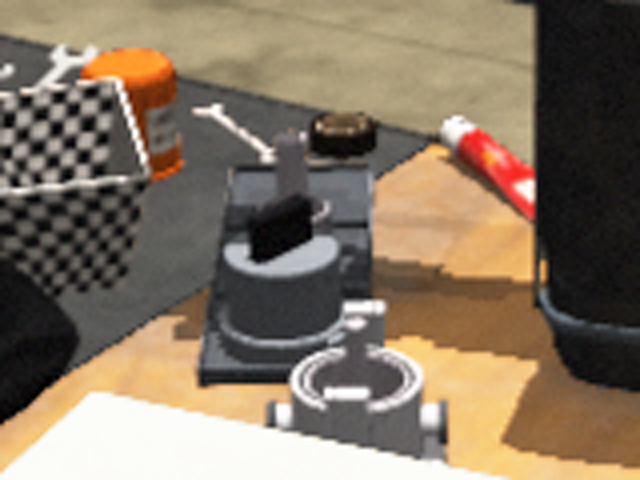

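Inner strainer stands upright in bay b (tube top 97 mm, centre (0.649,-0.034), image (318,185)); cap unmoved. Back to the housing.

Emit:
send_rows(deltas=[{"tx": 0.3, "ty": 1.8, "tz": 0, "rx": 0, "ry": 0, "rz": 0}, {"tx": 1, "ty": 5.3, "tz": 0, "rx": 0, "ry": 0, "rz": 0}, {"tx": 1.6, "ty": 9, "tz": 0, "rx": 0, "ry": 0, "rz": 0}, {"tx": 2.3, "ty": 12.7, "tz": 0, "rx": 0, "ry": 0, "rz": 0}, {"tx": 2.9, "ty": 16.4, "tz": 0, "rx": 0, "ry": 0, "rz": 0}])

```text
time: 16.33
position: [0.6067, 0.1281, 0.1982]
tool_rot: [-0.044, 0.999, 0.0, -0.0]
ft_force: [0.1, 0.2, 0.4]
grip_width: 0.0399
```

Emit:
send_rows(deltas=[{"tx": 0.6, "ty": 3.7, "tz": 0, "rx": 0, "ry": 0, "rz": 0}, {"tx": 1.2, "ty": 6.8, "tz": 0, "rx": 0, "ry": 0, "rz": 0}, {"tx": 1.3, "ty": 8.5, "tz": 0, "rx": 0, "ry": 0, "rz": 0}, {"tx": 1.3, "ty": 8.5, "tz": 0, "rx": 0, "ry": 0, "rz": 0}, {"tx": 1.3, "ty": 8.5, "tz": 0, "rx": 0, "ry": 0, "rz": 0}])

```text
time: 16.75
position: [0.5866, 0.2113, 0.1981]
tool_rot: [-0.046, 0.999, -0.0, -0.0]
ft_force: [0.2, -0.7, 0.1]
grip_width: 0.04
```

```bash
python3 - <<'E'
from h import *
c=wrist('w13.png'); W=cloud(c)
print('stem',circ(W,.588,.21,.025,.08,.1)); print('rim',circ(W,.588,.21,.06,.045,.062))
for d in robot.tip_of('outer_strainer','wrist')[:2]: print(round(d['p'],2),np.round(d['xy']),ray_at_z(c,*d['xy'],.008).round(4))
deltas([.588,.2105,.064],1.66)
E
```

```text
stem (127, (587.2, 209.9, 5.8), array([0.5865, 0.2098, 0.0881]), np.float64(0.0905))
rim (1794, (576.9, 209.8, 54.6), array([0.5885, 0.2104, 0.0517]), np.float64(0.062))
0.79 [314. 178.] [0.5872 0.2078 0.008 ]
t 16.85 pos [0.5873 0.2095 0.1981] q [ 0.16  0.55  1.46 -0.    1.13 -1.5 ] F [0.4 0.2 0.3] w 0.0399
tool shift cm [-0.07  0.1  13.41] rot [-0.001  0.    -0.   ] yaw_y 1.66
```

View pics/w13.png

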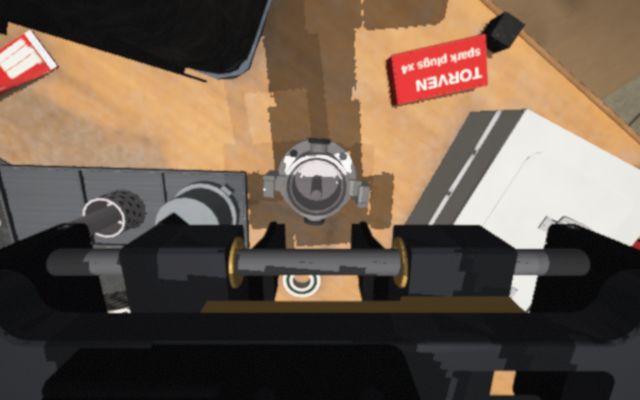

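Stem at (0.587,0.210), top 90 mm, image (317,185), aligned under the TCP. Descend and grip.

Emit:
send_rows(deltas=[{"tx": 0, "ty": 0, "tz": 2.5, "rx": 0, "ry": 0, "rz": 0}, {"tx": 0, "ty": 0, "tz": 6, "rx": 0, "ry": 0, "rz": 0}, {"tx": 0, "ty": 0, "tz": 9.5, "rx": 0, "ry": 0, "rz": 0}, {"tx": 0, "ty": 0, "tz": 12, "rx": 0, "ry": 0, "rz": 0}, {"tx": 0, "ty": 0, "tz": 13.5, "rx": 0, "ry": 0, "rz": 0}])

```text
time: 17.27
position: [0.5857, 0.208, 0.0598]
tool_rot: [-0.043, 0.999, -0.0, -0.003]
ft_force: [-0.1, 0.1, -0.6]
grip_width: 0.04
```

Emit:
send_rows(deltas=[{"tx": 0, "ty": 0, "tz": 0, "rx": 0, "ry": 0, "rz": 0}, {"tx": 0, "ty": 0, "tz": 0, "rx": 0, "ry": 0, "rz": 0}, {"tx": 0, "ty": 0, "tz": 0, "rx": 0, "ry": 0, "rz": 0}, {"tx": 0, "ty": 0, "tz": 0, "rx": 0, "ry": 0, "rz": 0}, {"tx": 0, "ty": 0, "tz": 0, "rx": 0, "ry": 0, "rz": 0}], claw=0.6, squeeze=25)

```text
time: 17.68
position: [0.5884, 0.2103, 0.0648]
tool_rot: [-0.044, 0.999, 0.0, 0.002]
ft_force: [0.0, 0.8, -0.6]
grip_width: 0.0142
```

Emit:
send_rows(deltas=[{"tx": 0, "ty": 0, "tz": 0, "rx": 0, "ry": 0, "rz": 0}, {"tx": 0, "ty": 0, "tz": 0, "rx": 0, "ry": 0, "rz": 0}, {"tx": 0, "ty": 0, "tz": 0, "rx": 0, "ry": 0, "rz": 0}])

```text
time: 17.93
position: [0.5883, 0.21, 0.0646]
tool_rot: [-0.045, 0.999, -0.0, 0.001]
ft_force: [-0.3, -3.0, 5.6]
grip_width: 0.011
```

Emit:
send_rows(deltas=[{"tx": 0, "ty": 0, "tz": -0.5, "rx": 0, "ry": 0, "rz": 0}, {"tx": 0, "ty": 0, "tz": -1.5, "rx": 0, "ry": 0, "rz": 0}, {"tx": 0, "ty": 0, "tz": -3, "rx": 0, "ry": 0, "rz": 0}, {"tx": 0, "ty": 0, "tz": -5, "rx": 0, "ry": 0, "rz": 0}, {"tx": 0, "ty": 0, "tz": -7, "rx": 0, "ry": 0, "rz": 0}])

```text
time: 18.35
position: [0.5861, 0.2107, 0.1335]
tool_rot: [-0.045, 0.999, 0.0, -0.001]
ft_force: [0.6, -0.2, -2.0]
grip_width: 0.0116
```

Emit:
send_rows(deltas=[{"tx": 0, "ty": 0, "tz": -2, "rx": 0, "ry": 0, "rz": 0}, {"tx": 0, "ty": 0, "tz": -4, "rx": 0, "ry": 0, "rz": 0}, {"tx": 0, "ty": 0, "tz": -6, "rx": 0, "ry": 0, "rz": 0}, {"tx": 0, "ty": 0, "tz": -7, "rx": 0, "ry": 0, "rz": 0}, {"tx": 0, "ty": 0, "tz": -7, "rx": 0, "ry": 0, "rz": 0}])

```text
time: 18.77
position: [0.5884, 0.2111, 0.206]
tool_rot: [-0.045, 0.999, 0.001, 0.003]
ft_force: [0.8, 0.9, -0.9]
grip_width: 0.0107
```

```bash
python3 - <<'E'
from h import *
deltas([.6565,-.1355,.21],1.66)
print(robot.get_obs()['moment'])
c=snap('side'); a=c['color'][130:280,220:400,::-1]; cv2.imwrite('pics/s14c.png',cv2.resize(a,None,fx=4,fy=4,interpolation=2)[:600])
E
```

```text
t 18.77 pos [0.5884 0.2111 0.206 ] q [ 0.17  0.54  1.45  0.    1.14 -1.49] F [ 0.8  0.9 -0.9] w 0.0107
tool shift cm [ -3.68 -35.13  -0.41] rot [0.001 0.005 0.   ] yaw_y 1.66
[ 0.02924973 -0.01803009  0.01419359]
```

View pics/s14c.png

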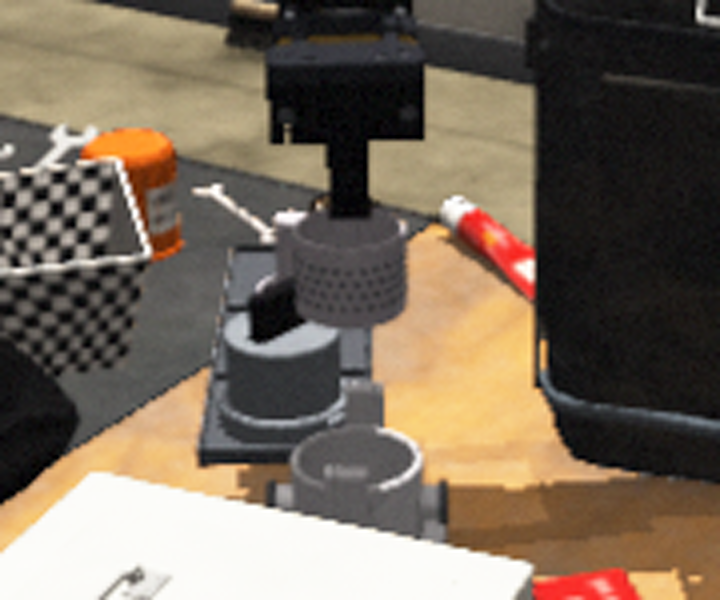

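Outer strainer lifted free at (350,265), the housing empty, cap and inner standing. Carry to bay c.

Emit:
send_rows(deltas=[{"tx": -0.2, "ty": -2, "tz": 0, "rx": 0, "ry": 0, "rz": 0}, {"tx": -0.6, "ty": -5.5, "tz": 0, "rx": 0, "ry": 0, "rz": 0}, {"tx": -1, "ty": -9.2, "tz": 0, "rx": 0, "ry": 0, "rz": 0}, {"tx": -1.4, "ty": -12.9, "tz": 0, "rx": 0, "ry": 0, "rz": 0}, {"tx": -1.8, "ty": -16.6, "tz": 0, "rx": 0, "ry": 0, "rz": 0}])

```text
time: 19.23
position: [0.6185, 0.0456, 0.2011]
tool_rot: [-0.045, 0.999, 0.0, -0.002]
ft_force: [0.5, 0.7, -1.5]
grip_width: 0.0109
```

Emit:
send_rows(deltas=[{"tx": -0.4, "ty": -3.7, "tz": 0, "rx": 0, "ry": 0, "rz": 0}, {"tx": -0.8, "ty": -7.4, "tz": 0, "rx": 0, "ry": 0, "rz": 0}, {"tx": -1.2, "ty": -11.1, "tz": 0, "rx": 0, "ry": 0, "rz": 0}, {"tx": -1.6, "ty": -14.8, "tz": 0, "rx": 0, "ry": 0, "rz": 0}, {"tx": -1.8, "ty": -17, "tz": 0, "rx": 0, "ry": 0, "rz": 0}])

```text
time: 19.65
position: [0.6525, -0.1251, 0.2009]
tool_rot: [-0.043, 0.999, -0.0, -0.001]
ft_force: [0.3, 1.0, -1.5]
grip_width: 0.0114
```

Emit:
send_rows(deltas=[{"tx": 0, "ty": -1.5, "tz": 0, "rx": 0, "ry": 0, "rz": 0}, {"tx": 0, "ty": -1.6, "tz": 0, "rx": 0, "ry": 0, "rz": 0}, {"tx": 0, "ty": -1.6, "tz": 0, "rx": 0, "ry": 0, "rz": 0}])

```text
time: 19.9
position: [0.6533, -0.1365, 0.2016]
tool_rot: [-0.044, 0.999, 0.001, -0.001]
ft_force: [0.9, -0.0, -1.5]
grip_width: 0.0109
```

```bash
python3 - <<'E'
from h import *
o=robot.get_obs(); c=wrist('w15.png'); print(tray_fit(c,'wrist'))
for d in robot.tip_of('bay_b','wrist')[:3]: print(round(d['p'],2),ray_at_z(c,*d['xy'],.006).round(4))
deltas([.6565,-.1355,.0626],1.66)
E
```

```text
(0.63, ((650.3377685546875, -32.49217224121094), (109.03392028808594, 313.6961364746094), 3.380131721496582))
0.84 [ 0.6592 -0.1361  0.006 ]
t 20.05 pos [ 0.6537 -0.1347  0.2027] q [-0.37  0.61  1.34  0.    1.2  -2.03] F [ 0.2 -0.7 -1.8] w 0.011
tool shift cm [-0.29 -0.13 14.01] rot [ 0.002 -0.001  0.002] yaw_y 1.662
```

View pics/w15.png

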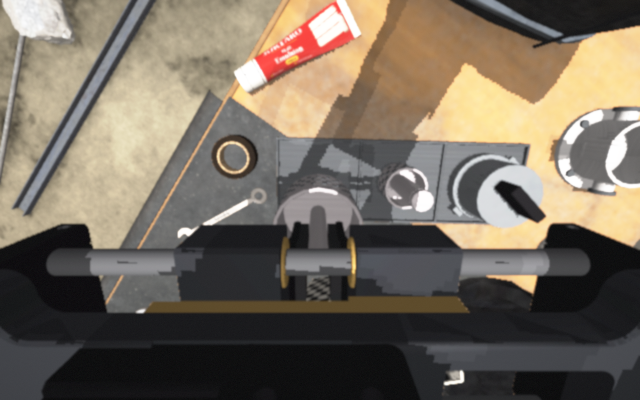

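Outer strainer is held over bay c (318,205), with inner at (407,187) and cap at (500,190) standing. Lower.

Emit:
send_rows(deltas=[{"tx": -0.3, "ty": -0.1, "tz": 2.5, "rx": 0, "ry": 0, "rz": 0}, {"tx": -0.3, "ty": -0.1, "tz": 6, "rx": 0, "ry": 0, "rz": 0}, {"tx": -0.3, "ty": -0.1, "tz": 9, "rx": 0, "ry": 0, "rz": 0}, {"tx": -0.3, "ty": -0.1, "tz": 11.5, "rx": 0, "ry": 0, "rz": 0}, {"tx": -0.3, "ty": -0.1, "tz": 12.8, "rx": 0, "ry": 0, "rz": 0}])

```text
time: 20.47
position: [0.6551, -0.1348, 0.0718]
tool_rot: [-0.046, 0.999, 0.001, -0.003]
ft_force: [-0.7, 0.4, -2.7]
grip_width: 0.0114
```

Emit:
send_rows(deltas=[{"tx": 0, "ty": 0, "tz": 0, "rx": 0, "ry": 0, "rz": 0}, {"tx": 0, "ty": 0, "tz": 0, "rx": 0, "ry": 0, "rz": 0}, {"tx": 0, "ty": 0, "tz": 0.2, "rx": 0, "ry": 0, "rz": 0}, {"tx": 0, "ty": 0, "tz": 0.4, "rx": 0, "ry": 0, "rz": 0}, {"tx": 0, "ty": 0, "tz": 0.4, "rx": 0, "ry": 0, "rz": 0}])

```text
time: 20.88
position: [0.6583, -0.138, 0.0727]
tool_rot: [-0.045, 0.999, -0.001, 0.001]
ft_force: [-0.5, 0.2, -2.7]
grip_width: 0.0116
```

Emit:
send_rows(deltas=[{"tx": 0, "ty": 0, "tz": 0, "rx": 0, "ry": 0, "rz": 0}, {"tx": 0, "ty": 0, "tz": 0, "rx": 0, "ry": 0, "rz": 0}])

```text
time: 21.05
position: [0.6578, -0.138, 0.0721]
tool_rot: [-0.044, 0.999, -0.0, 0.001]
ft_force: [0.4, 0.3, -2.2]
grip_width: 0.0108
```

Emit:
send_rows(deltas=[{"tx": 0, "ty": 0, "tz": 0.2, "rx": 0, "ry": 0, "rz": 0}, {"tx": 0, "ty": 0, "tz": 0.4, "rx": 0, "ry": 0, "rz": 0}, {"tx": 0, "ty": 0, "tz": 0.6, "rx": 0, "ry": 0, "rz": 0}, {"tx": 0, "ty": 0, "tz": 0.7, "rx": 0, "ry": 0, "rz": 0}, {"tx": 0, "ty": 0, "tz": 0.7, "rx": 0, "ry": 0, "rz": 0}])

```text
time: 21.47
position: [0.657, -0.1376, 0.0635]
tool_rot: [-0.045, 0.999, 0.0, -0.001]
ft_force: [0.4, 0.3, -1.7]
grip_width: 0.0111
```

Emit:
send_rows(deltas=[{"tx": 0, "ty": 0, "tz": 0, "rx": 0, "ry": 0, "rz": 0}, {"tx": 0, "ty": 0, "tz": 0, "rx": 0, "ry": 0, "rz": 0}])

```text
time: 21.63
position: [0.6574, -0.1378, 0.0641]
tool_rot: [-0.045, 0.999, -0.0, -0.0]
ft_force: [-0.3, -0.7, -2.0]
grip_width: 0.0113
```

Emit:
send_rows(deltas=[{"tx": 0, "ty": 0, "tz": 0.08, "rx": 0, "ry": 0, "rz": 0}, {"tx": 0, "ty": 0, "tz": 0.15, "rx": 0, "ry": 0, "rz": 0}, {"tx": 0, "ty": 0, "tz": 0.15, "rx": 0, "ry": 0, "rz": 0}])

```text
time: 21.88
position: [0.6575, -0.1378, 0.0627]
tool_rot: [-0.045, 0.999, -0.0, 0.0]
ft_force: [0.8, -0.3, -2.0]
grip_width: 0.0109
```

Emit:
send_rows(deltas=[{"tx": 0, "ty": 0, "tz": 0.08, "rx": 0, "ry": 0, "rz": 0}, {"tx": 0, "ty": 0, "tz": 0.12, "rx": 0, "ry": 0, "rz": 0}, {"tx": 0, "ty": 0, "tz": 0.12, "rx": 0, "ry": 0, "rz": 0}])

```text
time: 22.13
position: [0.6575, -0.138, 0.0625]
tool_rot: [-0.045, 0.999, -0.0, 0.0]
ft_force: [-1.5, 0.5, 5.5]
grip_width: 0.0112
```

Contact at 5.5 N. Release and rise.

Emit:
send_rows(deltas=[{"tx": 0, "ty": 0, "tz": 0, "rx": 0, "ry": 0, "rz": 0}, {"tx": 0, "ty": 0, "tz": 0, "rx": 0, "ry": 0, "rz": 0}, {"tx": 0, "ty": 0, "tz": 0, "rx": 0, "ry": 0, "rz": 0}, {"tx": 0, "ty": 0, "tz": 0, "rx": 0, "ry": 0, "rz": 0}], claw=3.5)

```text
time: 22.47
position: [0.6575, -0.1377, 0.0611]
tool_rot: [-0.045, 0.999, 0.0, 0.0]
ft_force: [0.4, 0.2, -0.5]
grip_width: 0.0296
```

Emit:
send_rows(deltas=[{"tx": 0, "ty": 0, "tz": -1, "rx": 0, "ry": 0, "rz": 0}, {"tx": 0, "ty": 0, "tz": -3, "rx": 0, "ry": 0, "rz": 0}, {"tx": 0, "ty": 0, "tz": -6, "rx": 0, "ry": 0, "rz": 0}, {"tx": 0, "ty": 0, "tz": -9.5, "rx": 0, "ry": 0, "rz": 0}, {"tx": 0, "ty": 0, "tz": -13.5, "rx": 0, "ry": 0, "rz": 0}])

```text
time: 22.88
position: [0.6563, -0.1373, 0.1967]
tool_rot: [-0.045, 0.999, 0.001, -0.002]
ft_force: [0.4, -0.1, 0.4]
grip_width: 0.0352
```

Emit:
send_rows(deltas=[{"tx": 0, "ty": 0, "tz": 0, "rx": 0, "ry": 0, "rz": 0}, {"tx": 0, "ty": 0, "tz": 0, "rx": 0, "ry": 0, "rz": 0}, {"tx": 0, "ty": 0, "tz": 0, "rx": 0, "ry": 0, "rz": 0}])

```text
time: 23.13
position: [0.657, -0.1375, 0.1968]
tool_rot: [-0.045, 0.999, 0.0, 0.0]
ft_force: [0.6, -0.4, -0.3]
grip_width: 0.0349
```

```bash
python3 - <<'E'
from h import *
c=wrist('w16.png'); W=cloud(c)
print('stem',circ(W,.657,-.138,.02,.08,.1)); print('orim',circ(W,.657,-.138,.04,.045,.06))
print('tube',circ(W,.651,-.034,.025,.09,.11)); print('rim',circ(W,.651,-.034,.035,.038,.055)); print('captop',circ(W,.644,.072,.05,.06,.074))
deltas([.6565,-.1355,.2],1.66)
c=snap('side','s16.png'); a=c['color'][150:270,220:380,::-1]; cv2.imwrite('pics/s16c.png',cv2.resize(a,None,fx=4,fy=4,interpolation=2)[:600])
c=snap('top','t16.png')
for l in('ins_tape','bearing','relay','plug_box'):
    d=robot.tip_of(l,'top'); print(l,[(round(x['p'],2),ray_at_z(c,*x['xy'],0).round(3)) for x in d[:1]])
E
```

```text
stem (119, (656.4, -137.7, 5.9), array([ 0.6558, -0.1377,  0.0866]), np.float64(0.0885))
orim (491, (656.8, -137.6, 29.9), array([ 0.658 , -0.1375,  0.0506]), np.float64(0.06))
tube (427, (649.2, -34.5, 11.0), array([ 0.6486, -0.0355,  0.0967]), np.float64(0.0993))
rim (474, (649.3, -34.5, 24.9), array([ 0.6456, -0.0398,  0.0444]), np.float64(0.055))
captop (2801, (644.5, 71.3, 36.4), array([0.6425, 0.0664, 0.0662]), np.float64(0.0739))
t 23.18 pos [ 0.6564 -0.1373  0.1955] q [-0.37  0.62  1.33  0.    1.19 -2.03] F [-0.   0.5  0.3] w 0.0354
tool shift cm [-0.03  0.18 -0.45] rot [ 0.001 -0.002  0.   ] yaw_y 1.66
ins_tape []
bearing [(0.62, array([0.738, 0.199, 0.   ]))]
relay [(0.51, array([0.414, 0.388, 0.   ]))]
plug_box [(0.37, array([0.64 , 0.071, 0.   ]))]
```

View pics/w16.png

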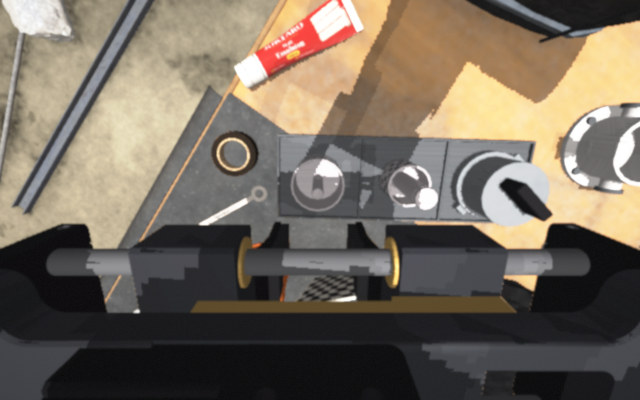

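View pics/s16c.png

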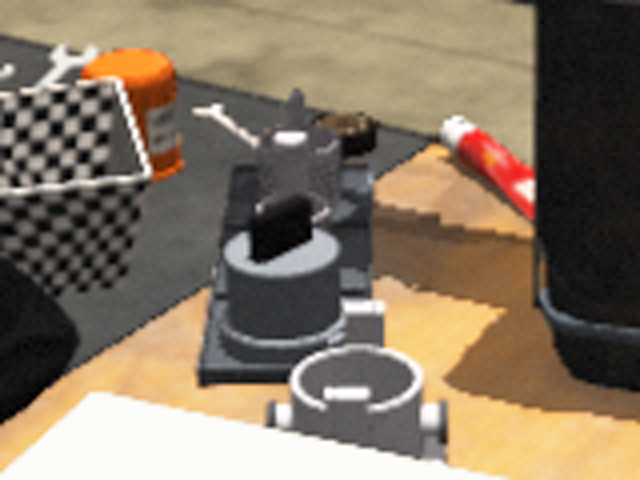

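All three parts stand centred in their bays (wrist view: outer (320,185), inner (408,187), cap (500,187)). The gripper is clear of everything, so I'm handing in.

```bash
python3 -c "
from rig import robot; print(robot.hand_in())"
```

```text
the job is handed in; nothing more can be done
None
```

The filter is stripped down and handed in at about 23 s of the 72 s allowed. I turned the cap 0.8 rad anticlockwise and stood it in the bay nearest the housing. The inner strainer went in the middle bay and the outer strainer in the far bay. Each part was lowered until it lightly touched the floor (3.5 to 5.5 N), then released.

The last wrist-camera checks showed all three standing upright and close to their bay centres, with heights within about 2 mm of what the floor gives:

| Part | Position (x, y) in m | Top measured, mm | Top expected, mm |
|---|---|---|---|
| Cap (flat top) | (0.644, 0.071) | 66 | 67 |
| Inner strainer (tube top) | (0.649, -0.035) | 97 | 98 |
| Outer strainer (stem top) | (0.656, -0.138) | 87 | 88 |

**Bystanders:** The bearing and relay read within about 5 mm of their start positions.
- **Tape:** the last network check missed it, but the wrist and side pictures show it in place.
- **Carton:** the network gave only a low-confidence hit on the cap, plainly wrong. I last saw the carton in place in the wrist picture before the outer strainer was lifted; the arm did not go near it after that.

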